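Lock the eccentric stops and bring the blank up to the left one

TASK

Lock every eccentric stop on the bench (two or three are fitted) so that none loses its setting: lift its slotted strap by the knob, swing it about its loose bolt and let the slot drop over the two flats so the eccentric cannot turn, turn the locknut clockwise until it comes up tight, then lift the strap off again and swing it back well clear to the side, down. When all the locknuts are tight and the straps are off, push the wooden block up to the left stop so that the middle of its near end touches the disc, pointing squarely at it. Do not shift the stops, and leave the marker and the butt hinge where they are.

Things in the scene. Friction and masses are not known exactly. Their poses are not given: they have to be found in the camera images.
- stop_left: The left eccentric stop, 3.5 kg, standing by its own weight: grey steel base 165x80 mm (8 mm thick, 21 mm from x = +40 mm on; x -35 to 130, y -55 to +25). Origin on the bench under the axis of the nut; own x runs from there to the strap's bolt (roughly away from the robot), y left. The steel disc (60 mm diameter, z 8 to 22 mm) has its rim at own y = +35 mm. The bolt (12 mm, head 21 mm wide, top at z 90 mm) stands at x = +75 mm.
- strap_left (a joint): Swing of the left strap (slotted aluminium plate) about its bolt, rad: 0 with the slot centred over the flats (knob at own x = -65, y = 0 mm of the stop); grows anticlockwise from above (knob towards the stop's own -y). Range -0.15 to 1.3; parked at 0.8 to 1.1 at the start. Stays where it is left.
- lift_left (a joint): Height of the left strap above its lowest position, m: 0 down, 0.045 at most. It sinks by its own weight (0.2 kg). Lift by at least 0.037 to pass over nut and stud; it drops to 0 round the flats only when swung to 0 within about 0.02 rad, otherwise it lies on the nut or the flats.
- knob_left (a point): Centre of the left strap's upright black knob, 16 mm diameter, 30 mm tall, 140 mm from the bolt; at z 46 mm with the strap down. The strap is 8 mm thick, 56 mm wide, its top at z 31 mm when down; its closed slot, 46 mm long and 34 mm wide, is centred 75 mm from the bolt.
- nut_left_centre (a point): Centre of the left dark hexagonal locknut, 24 mm across flats, 24 mm tall (z 32 to 56 mm; a stud end sticks out to z 59 mm), on top of the eccentric. Its own x is square to one pair of flats, the others follow every 60 degrees; the axes turn with it. A strap lying round the flats leaves the nut free above z 32 mm.
- locknut_left (a joint): Turn of the left locknut relative to its eccentric, rad, growing clockwise seen from above (tightening). Loose at 0 to 0.3 at the start, comes up solid at 1.3; stays where it is left. Its drag (0.2 N m) takes the eccentric along unless the strap is down over the flats.
- eccentric_left (a joint): Turn of the left eccentric from its setting, rad, clockwise positive, 0 at the start. Own drag only 0.06 N m. Above its disc is a block with two flats (36 mm along the stop's x, 30 mm across, z 22 to 32 mm); the strap over them holds it within about 0.12.
- stop_middle: The middle eccentric stop, 3.5 kg, standing by its own weight: grey steel base 165x80 mm (8 mm thick, 21 mm from x = +40 mm on; x -35 to 130, y -55 to +25). Origin on the bench under the axis of the nut; own x runs from there to the strap's bolt (roughly away from the robot), y left. The steel disc (60 mm diameter, z 8 to 22 mm) has its rim at own y = +35 mm. The bolt (12 mm, head 21 mm wide, top at z 90 mm) stands at x = +75 mm. May be absent.
- strap_middle (a joint): Swing of the middle strap (slotted aluminium plate) about its bolt, rad: 0 with the slot centred over the flats (knob at own x = -65, y = 0 mm of the stop); grows anticlockwise from above (knob towards the stop's own -y). Range -0.15 to 1.3; parked at 0.8 to 1.1 at the start. Stays where it is left.
- lift_middle (a joint): Height of the middle strap above its lowest position, m: 0 down, 0.045 at most. It sinks by its own weight (0.2 kg). Lift by at least 0.037 to pass over nut and stud; it drops to 0 round the flats only when swung to 0 within about 0.02 rad, otherwise it lies on the nut or the flats.
- knob_middle (a point): Centre of the middle strap's upright black knob, 16 mm diameter, 30 mm tall, 140 mm from the bolt; at z 46 mm with the strap down. The strap is 8 mm thick, 56 mm wide, its top at z 31 mm when down; its closed slot, 46 mm long and 34 mm wide, is centred 75 mm from the bolt.
- nut_middle_centre (a point): Centre of the middle dark hexagonal locknut, 24 mm across flats, 24 mm tall (z 32 to 56 mm; a stud end sticks out to z 59 mm), on top of the eccentric. Its own x is square to one pair of flats, the others follow every 60 degrees; the axes turn with it. A strap lying round the flats leaves the nut free above z 32 mm.
- locknut_middle (a joint): Turn of the middle locknut relative to its eccentric, rad, growing clockwise seen from above (tightening). Loose at 0 to 0.3 at the start, comes up solid at 1.3; stays where it is left. Its drag (0.2 N m) takes the eccentric along unless the strap is down over the flats.
- eccentric_middle (a joint): Turn of the middle eccentric from its setting, rad, clockwise positive, 0 at the start. Own drag only 0.06 N m. Above its disc is a block with two flats (36 mm along the stop's x, 30 mm across, z 22 to 32 mm); the strap over them holds it within about 0.12.
- stop_right: The right eccentric stop, 3.5 kg, standing by its own weight: grey steel base 165x80 mm (8 mm thick, 21 mm from x = +40 mm on; x -35 to 130, y -55 to +25). Origin on the bench under the axis of the nut; own x runs from there to the strap's bolt (roughly away from the robot), y left. The steel disc (60 mm diameter, z 8 to 22 mm) has its rim at own y = +35 mm. The bolt (12 mm, head 21 mm wide, top at z 90 mm) stands at x = +75 mm. May be absent.
- strap_right (a joint): Swing of the right strap (slotted aluminium plate) about its bolt, rad: 0 with the slot centred over the flats (knob at own x = -65, y = 0 mm of the stop); grows anticlockwise from above (knob towards the stop's own -y). Range -0.15 to 1.3; parked at 0.8 to 1.1 at the start. Stays where it is left.
- lift_right (a joint): Height of the right strap above its lowest position, m: 0 down, 0.045 at most. It sinks by its own weight (0.2 kg). Lift by at least 0.037 to pass over nut and stud; it drops to 0 round the flats only when swung to 0 within about 0.02 rad, otherwise it lies on the nut or the flats.
- knob_right (a point): Centre of the right strap's upright black knob, 16 mm diameter, 30 mm tall, 140 mm from the bolt; at z 46 mm with the strap down. The strap is 8 mm thick, 56 mm wide, its top at z 31 mm when down; its closed slot, 46 mm long and 34 mm wide, is centred 75 mm from the bolt.
- nut_right_centre (a point): Centre of the right dark hexagonal locknut, 24 mm across flats, 24 mm tall (z 32 to 56 mm; a stud end sticks out to z 59 mm), on top of the eccentric. Its own x is square to one pair of flats, the others follow every 60 degrees; the axes turn with it. A strap lying round the flats leaves the nut free above z 32 mm.
- locknut_right (a joint): Turn of the right locknut relative to its eccentric, rad, growing clockwise seen from above (tightening). Loose at 0 to 0.3 at the start, comes up solid at 1.3; stays where it is left. Its drag (0.2 N m) takes the eccentric along unless the strap is down over the flats.
- eccentric_right (a joint): Turn of the right eccentric from its setting, rad, clockwise positive, 0 at the start. Own drag only 0.06 N m. Above its disc is a block with two flats (36 mm along the stop's x, 30 mm across, z 22 to 32 mm); the strap over them holds it within about 0.12.
- blank_centre (a point): Centre of the loose softwood block, 55 mm (own x) by 90 mm (own y) by 50 mm tall, lying on the bench to the left (own +y side) of the left stop, its 90 mm length pointing roughly at the eccentric. Own z up.
- marker_centre (a point): Centre of a blue and black felt marker (17 mm thick, 139 mm long) lying on the bench between the robot and the stops, a bystander.
- hinge_centre (a point): Centre of a flat steel butt hinge (72x93x9 mm) lying behind the stops, a bystander.
Not all that is in view belongs to the job. There is more than one size of the part that bears blank_centre; the job needs the smaller. What is shaped like the stop_middle but green is not meant.

How it is judged:
On the way, in this order (a step that is already met when the one before it is completed fails the run):
1. all locknuts are tight (turned past 1.1 rad) while the eccentrics have kept their setting (value of joint each of locknut_left, locknut_middle, locknut_right above 1.1 rad and value of joint eccentric_left between -0.2 and 0.2 rad and value of joint eccentric_middle between -0.2 and 0.2 rad and value of joint eccentric_right between -0.2 and 0.2 rad), for 0.2 s.
2. all the straps are off again, parked to the side and down (value of joint each of strap_left, strap_middle, strap_right above 0.65 rad and value of joint each of lift_left, lift_middle, lift_right below 0.004 m), for 0.2 s.
3. the block's near end touches the left stop's disc (y of blank_centre in the frame of stop_left between 0.074 and 0.087 m and x of blank_centre in the frame of stop_left between -0.02 and 0.02 m and angle between the y axis of blank_centre and the y axis of stop_left, either way round below 0.25 rad and angle between blank_centre's own z axis and vertical below 0.1 rad), for 0.2 s.
At the end, for the whole second after the job is handed in: Every locknut present past 1.1 rad, every eccentric within 0.2 rad of its setting, every strap down (within 4 mm) and swung beyond 0.65 rad; the block flat on the bench, its end within about 7 mm of touching the left disc, centred within 20 mm and square within 0.25 rad (all of step 1 and all of step 2 and all of step 3).
It fails at once if an eccentric is turned more than 0.25 rad from its setting (value of joint any of eccentric_left, eccentric_middle, eccentric_right above 0.25 rad or value of joint any of eccentric_left, eccentric_middle, eccentric_right below -0.25 rad).
It fails at once if a stop is shifted by more than 40 mm (distance of any of stop_left, stop_middle, stop_right from where it was at the start of the episode above 0.04 m).
It fails at once if the marker or the butt hinge is moved more than 30 mm (distance of any of marker_centre, hinge_centre from where it was at the start of the episode above 0.03 m).
Of stop_middle, stop_right only 1 to 2 are there at a start; the rules pass over those that are not, and their reading is None.
At some moment in a run one of blank may be knocked a few centimetres aside while the robot is not near it.
Once in a run the grip may slacken for a moment while it holds something.
It also fails if it takes over 210 s, if anything falls off the work surface, if the arm or the gripper's body presses on something with over 40 N, if the wrist force passes 120 N, or if a joint passes its speed limit or range.

ROBOT

A 6-joint arm with a two-finger parallel gripper is mounted at the origin on a cart in front of the work surface, level with it; the furniture and walls round the work are solid. World frame = base frame: x ahead of the robot, y to its left, z up, the work surface at z = 0. Lengths are in m, angles in rad, forces in N, time in s.
With the tool pointing down it reaches from about 0.3 to 0.95 m from the base axis. Payload 3.1 kg.
Tool frame: the origin (TCP) lies between the finger pads; the fingertips stand 25 mm ahead of it and the grasp point (between the pads) lies 6 mm ahead of it; z points along the fingers, y is the line along which they close (so a half turn about z gives the same grasp; the last joint's range is limited). The gripper opens to 85 mm and grips with 20 to 120 N. Pads are 22 mm wide; open, the fingers measure 114 mm over their backs; the gripper's body (76 mm by 85 mm) begins 54 mm behind the grasp point. The pads swing forward as they close: fully open they stand 13 mm farther back than shut.
Start: joints at [1.103, 0.308, 1.634, -0, 1.2, -0.07], TCP at [0.242, 0.576, 0.256] pointing down, gripper open.
Joint ranges: [-3.06, 3.06], [-0.79, 1.96], [0.05, 2.63], [-1.19, 4.34], [0.05, 2.64], [-2.94, 2.94]. Speed limits (rad/s): [2.79, 2.79, 3.14, 3.14, 3.14, 3.14].

INTERFACE

Orientations are given as a 3x3 rotation matrix whose columns are the frame's x, y, z axes.
In Python, from plant import sense, snapshot, camera_params, finish_job, search_frame gives the robot as it stands.
- The arm moves only by the tool move_arm, never from a script. Its arguments are lists of equal length, an entry for each row: "translation": the shift along the world's x, y, z in cm, a list of three; "twist": the turn, a rotation vector about the world's x, y, z in degrees, a list of three; "claw": the opening, from 0 (shut) to 1 (fully open). In form: {"translation": [[x, y, z], ...], "twist": [[rx, ry, rz], ...], "claw": [claw, ...]}. A call has 1 to 20 rows; each row shifts and turns the commanded pose from where the row before left it; what a row does not reach is not made up. A row lasts 1/10 s, in which the tool goes at most 50 mm and 8.59 degrees, less where a joint would pass 70% of its speed; a pose out of reach is approached as far as the arm can. A call is refused whole if a number of a shift passes 5 or a number of a turn 8.59, either way. A call with a gripper value outside its range is refused whole. The fingers move at their own pace and stop on an object; "force" is the grip in N (left out, the last holds). Time passes only in rows, so rows that do not move let the fingers close. It gives the time, the measured TCP pose, the force, the opening and the grip force at its end, in the units of the state.
- sense(): the state, without advancing time (a new reading comes with each control period).
- snapshot(name): name is "scene" or "top"; returns (picture, depth): 384x512x3 uint8, red, green, blue; 384x512 float32, m along the optical axis (not along the pixel's ray), 0 where there is no reading.
- camera_params(name): a dict with "vfov" (degrees; the focal length in pixels is half the picture's height over the tangent of half this angle, whatever the lens; pixels are square), "cx", "cy" (the principal point, pixels), "camera_from_world" (4x4, takes a point from world to camera coordinates). Camera axes: x right, y down, z forward; pixel columns grow to the right and rows downward; lengths in m; the calibration is good to about 2 mm. A picture is of the moment at which its call begins. camera_params takes no time and is no camera call.
- finish_job(): hands the job in; it is judged then, once.
Trained networks look in the newest picture that a camera, given by its name, has taken for a name from the list of things; names that differ only in an ending like _2 or _b are one class to them, and where a whole thing is asked for, a point or a joint stands for the part that bears it (a point fixed in the world has none). Each returns a list of dicts, best first, with "score" (0 to 1); they miss things now and then, are a little off and sometimes report something else, mostly with a low value. They report only what shows in the picture. A call takes as long as a camera call. They do not tell look-alikes from the thing itself.
- search_frame(camera, label): "rect" ([centre column, centre row, width, height] in pixels, round what is visible of it).
The state is a dict: "t": time; "joints": joint angles; "qvel": joint speeds; "tau": joint torques, N m; "tool_pos": TCP position; "tool_rot": TCP orientation; "ft_force": force on the tool from outside, world axes, zero at the start; "moment": the same for the moment, N m; "width": finger opening in m; "finger_force": force on a finger pad.
Only numpy, scipy, OpenCV 4.12 (cv2) and the standard library are available. Lean on these libraries where they do the work, as an engineer would, in place of code of your own. Each camera call takes 0.05 s, during which the arm holds its last target. There are 200 camera calls.

## Working session

There is one attempt and no reset: what is moved stays moved. The work goes in short steps, Python scripts to look and compute and a tool call to move; the robot and the scene stay as the last step left them, time stands still between calls to the robot, and variables do not carry over. Pictures are saved under pics/ and viewed, at most 14 in all, crops included, and the job is handed in when it is done.

Besides the shell and the picture viewer there is one more tool, called after "Emit:" as name(argument=value, ...), one argument or row to a line, values as JSON. move_arm: Moves the arm, as the interface text tells. Its arguments: {"type":"object","properties":{"translation":{"type":"array"},"twist":{"type":"array"},"claw":{"type":"array"},"force":{"type":"number"}},"required":["translation","twist","claw"]}

```bash
mkdir -p pics; ls; cat > h.py <<'E'
import numpy as np, cv2
from plant import *
def snap(n):
    p,d=snapshot(n); return p,d
def cam(n):
    c=camera_params(n); f=192/np.tan(np.radians(c["vfov"])/2); return f,c["cx"],c["cy"],np.array(c["camera_from_world"])
def cloud(n,d):
    f,cx,cy,T=cam(n); v,u=np.mgrid[0:384,0:512]
    P=np.stack([(u-cx)/f*d,(v-cy)/f*d,d],-1); 
    W=(P-T[:3,3])@T[:3,:3]; W[d==0]=np.nan; return W
def onplane(n,u,v,z):
    f,cx,cy,T=cam(n); r=T[:3,:3].T@np.array([(u-cx)/f,(v-cy)/f,1]); o=-T[:3,:3].T@T[:3,3]
    return o+r*(z-o[2])/r[2]
def proj(n,p):
    f,cx,cy,T=cam(n); q=T[:3,:3]@np.array(p)+T[:3,3]; return q[0]/q[2]*f+cx,q[1]/q[2]*f+cy
def save(p,fn,box=None,s=1):
    if box: p=p[box[1]:box[3],box[0]:box[2]]
    cv2.imwrite("pics/"+fn,cv2.resize(p[:,:,::-1],None,fx=s,fy=s,interpolation=cv2.INTER_CUBIC))
E
python3 - <<'E'
from h import *
for n in("top","scene"):
    p,d=snap(n); save(p,n+"0.png",s=1.5); print(n,cam(n)); np.save(n+"0.npy",cloud(n,d)); np.save(n+"0p.npy",p)
    for l in ("stop_left","knob_left","nut_left_centre","blank_centre","marker_centre","hinge_centre"):
        print(l,[(np.round(r["rect"]).tolist(),round(r["score"],2)) for r in search_frame(n,l)][:6])
s=sense();print(s)
E
```

```text
pics
top (np.float64(355.8923654257485), 258.29668769147423, 188.53199932197828, array([[-0.03136238, -0.99937147,  0.01652476, -0.16464483],
       [-0.9978869 ,  0.03036597, -0.05744251,  0.56787594],
       [ 0.05690461, -0.01829138, -0.99821205,  1.2344035 ],
       [ 0.        ,  0.        ,  0.        ,  1.        ]]))
stop_left [([164.0, 179.0, 62.0, 49.0], 0.69)]
knob_left [([166.0, 175.0, 47.0, 22.0], 0.88), ([188.0, 124.0, 25.0, 29.0], 0.6)]
nut_left_centre [([162.0, 195.0, 5.0, -1.0], 0.44), ([164.0, 181.0, 57.0, 47.0], 0.37)]
blank_centre [([119.0, 268.0, 47.0, 40.0], 0.85), ([117.0, 221.0, 35.0, 33.0], 0.84), ([310.0, 217.0, 30.0, 45.0], 0.69)]
marker_centre [([209.0, 241.0, 40.0, 16.0], 0.55)]
hinge_centre [([188.0, 122.0, 26.0, 23.0], 0.92), ([119.0, 221.0, 34.0, 32.0], 0.33)]
scene (np.float64(450.64129654747296), 258.5126518403123, 193.99369914779683, array([[ 6.19613920e-01, -7.84906227e-01, -8.97281389e-04,
        -4.97073229e-01],
       [-4.87579800e-01, -3.84004695e-01, -7.84095870e-01,
         2.51136199e-01],
       [ 6.15097170e-01,  4.86274212e-01, -6.2063
[... 545 characters left out ...]
53187e-05,
        1.19974364e+00, -6.97211531e-02]), 'qvel': array([-0.00030186, -0.00102309,  0.00057526, -0.00073632, -0.00072036,
       -0.00190006]), 'tau': array([ 1.61011353e-04, -4.15130067e+01, -2.77008820e+01, -1.29189166e-04,
        6.59545876e-04, -1.00235144e-05]), 'tool_pos': array([0.24217126, 0.57620236, 0.25632846]), 'tool_rot': array([[-9.21904483e-01,  3.87417248e-01, -4.91336885e-08],
       [ 3.87417248e-01,  9.21904481e-01,  5.87637328e-05],
       [ 2.28113802e-05,  5.41555135e-05, -9.99999998e-01]]), 'ft_force': array([-0.39829712,  0.25727997,  0.51967297]), 'moment': array([-0.0187007 , -0.02900963, -0.00561857]), 'finger_force': 0.0, 'width': 0.08529473028343382}
```

View pics/top0.png

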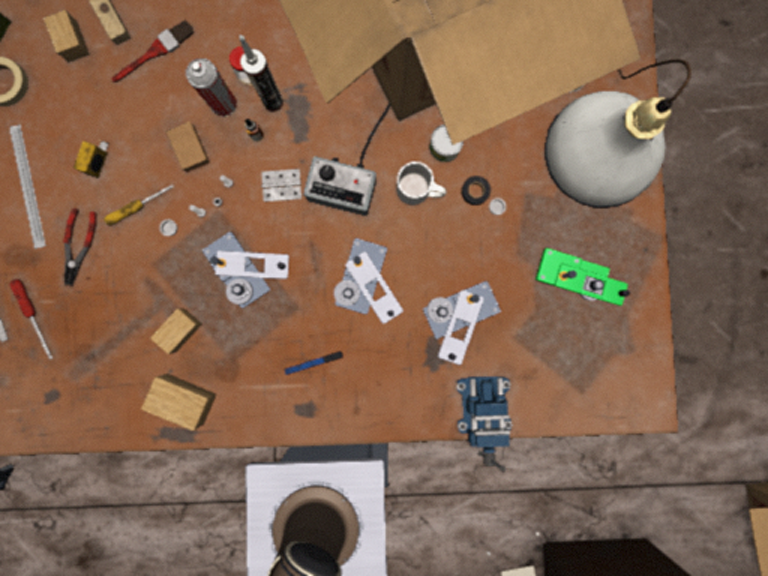

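View pics/scene0.png

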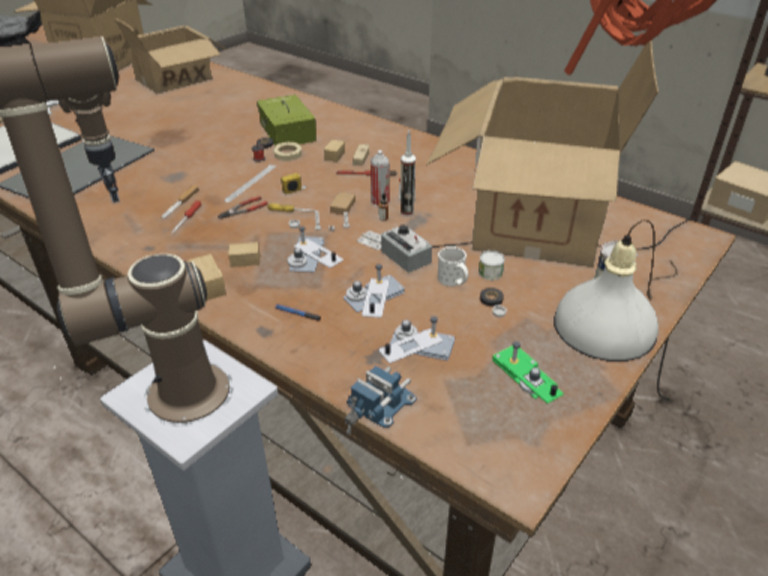

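Top view (pixels in the 1.5x picture): three real stops, with nuts at about (238,290), (347,292) and (438,311). The bolts are at (219,262), (354,260) and (474,298), and the knobs at (282,266), (390,316) and (452,357). The small block is at (175,330), the larger one at (178,402) and the marker at (314,363). The green look-alike is on the right.

```bash
cat > feat.py <<'E'
from h import *
def fit(px):
    W=np.load("top0.npy");S=np.load("scene0.npy")
    for nm,(n,b,k) in px.items():
        for l,(u,v),z,lo,hi,r in(("nut",n,.056,.046,.064,.02),("bolt",b,.088,.075,.098,.018),("knob",k,.06,.05,.068,.014)):
            g=onplane("top",u/1.5,v/1.5,z)
            out=[]
            for C in(W,S):
                m=(np.hypot(C[...,0]-g[0],C[...,1]-g[1])<r)&(C[...,2]>lo)&(C[...,2]<hi)
                q=C[m]; out.append((len(q),np.round(q.mean(0)*1000,1) if len(q) else None, np.round((q[:,:2].min(0)+q[:,:2].max(0))*500,1) if len(q) else None))
            print(nm,l,np.round(g*1000),out)
fit(dict(L=((238,290),(219,262),(282,266)),M=((347,292),(354,260),(390,316)),R=((438,311),(474,298),(452,357))))
E
python3 feat.py
python3 - <<'E'
from h import *
p=np.load("top0p.npy"); save(p,"c1.png",(130,150,340,250),3.8)
p=np.load("scene0p.npy"); save(p,"c2.png",(180,150,320,250),5.5)
E
```

```text
L nut [554. 157.  56.] [(48, array([557.1, 159.3,  56.5]), array([557.2, 160.1])), (24, array([554.9, 157.1,  55.1]), array([557.5, 153.2]))]
L bolt [616. 189.  88.] [(26, array([619.7, 198.5,  90.3]), array([619.6, 198.3])), (13, array([617.5, 195.5,  87.6]), array([619.2, 197.9]))]
L knob [605.  56.  60.] [(19, array([608.2,  59.8,  59.3]), array([608.3,  60.2])), (10, array([606.4,  57.6,  58.8]), array([605.6,  58.4]))]
M nut [542. -89.  56.] [(45, array([541.7, -90.6,  57.4]), array([542.7, -89.8])), (28, array([540.5, -91.5,  55.6]), array([541.3, -89.7]))]
M bolt [ 611. -108.   88.] [(26, array([ 612.8, -114.3,   90.8]), array([ 613.4, -113.6])), (20, array([ 612.5, -115.6,   87.7]), array([ 613.7, -114.6]))]
M knob [ 485. -185.   60.] [(14, array([ 492.2, -185.9,   60.7]), array([ 492.2, -186.6])), (15, array([ 491.2, -187.5,   60. ]), array([ 490.6, -187. ]))]
R nut [ 493. -294.   56.] [(40, array([ 491.7, -303.1,   56.4]), array([ 492. , -302.3])), (28, array([ 489.2, -303.4,   55.6]), array([ 491. , -302.2]))]
R bolt [ 519. -371.   88.] [(29, array([ 519.1, -373.6,   89.5]), array([ 519.3, -373.4])), (23, array([ 519. , -375.7,   89.1]), array([ 520. , -375.4]))]
R knob [ 388. -321.   60.] [(18, array([ 389. , -322.1,   59.4]), array([ 388.2, -322.1])), (22, array([ 387.6, -324.8,   57.6]), array([ 387.3, -324.6]))]
```

View pics/c1.png

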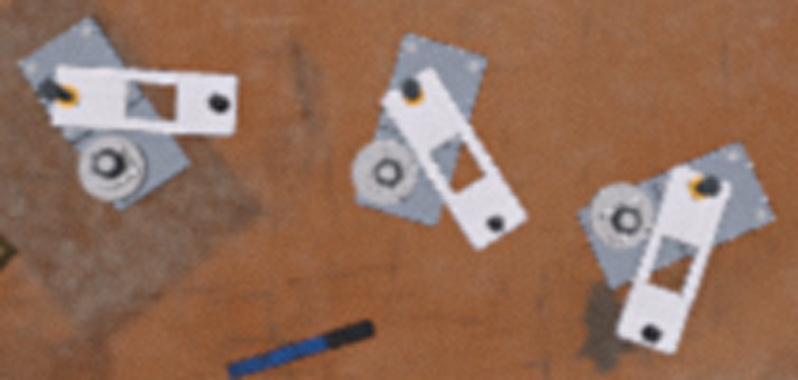

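View pics/c2.png

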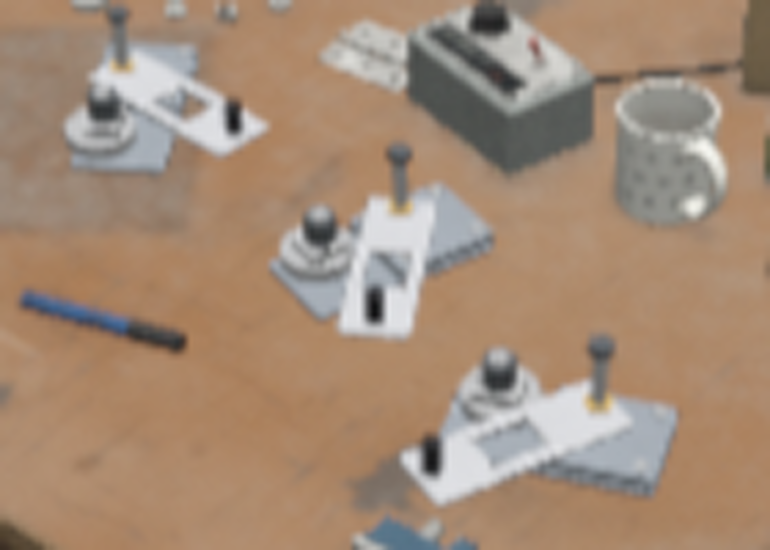

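Emit:
move_arm(
  translation=[
    [2, -2.9, 0],
    [2, -2.9, 0],
    [2, -2.9, 0],
    [2, -2.9, 0],
    [2, -2.9, 0],
    [2, -2.9, 0],
    [2, -2.9, 0],
    [2, -2.9, 0],
    [2, -2.9, 0],
    [2, -2.9, -1],
    [2, -2.9, -1],
    [2, -2.9, -1],
    [2, -2.9, -1],
    [2, -2.9, -1],
    [2, -2.9, -1],
    [2, -2.9, -1],
    [2, -2.9, -1],
    [2.6, -2.3, 0],
    [0, 0, 0],
    [0, 0, 0],
  ],
  twist=[
    [0, 0, -4],
    [0, 0, -4],
    [0, 0, -4],
    [0, 0, -4],
    [0, 0, -4],
    [0, 0, -4],
    [0, 0, -4],
    [0, 0, -4],
    [0, 0, -4],
    [0, 0, -4],
    [0, 0, -4],
    [0, 0, -4],
    [0, 0, -4],
    [0, 0, -4],
    [0, 0, -4],
    [0, 0, -4],
    [0, 0, -4],
    [0, 0, -4],
    [0, 0, 0],
    [0, 0, 0],
  ],
  claw=[0.6, 0.6, 0.6, 0.6, 0.6, 0.6, 0.6, 0.6, 0.6, 0.6, 0.6, 0.6, 0.6, 0.6, 0.6, 0.6, 0.6, 0.6, 0.6, 0.6],
  force=40,
)

```text
t: 2.7
tool_pos: [0.6084, 0.0596, 0.1762]
tool_rot: [[0.085, 0.996, -0.0], [0.996, -0.085, 0.0], [0.0, -0.0, -1.0]]
ft_force: [-0.6, -0.1, -0.3]
width: 0.051
finger_force: 0.0
```

```bash
cat > g.py <<'E'
from h import *
# world mm: nut, bolt, knob (mean of top and scene)
G=dict(L=((556.5,159),(619.2,198),(607.8,59.2)),M=((541.5,-90.7),(612.8,-114.5),(492,-186.3)),R=((491,-303),(519.2,-374.2),(388.6,-322.8)))
def st():
    s=sense(); R=s["tool_rot"]; return s,s["tool_pos"]*1000,np.degrees(np.arctan2(R[1,1],R[0,1]))
if __name__=="__main__":
    s,p,y=st(); print(s["t"],p,y)
    for k,(n,b,q) in G.items():
        n,b,q=map(np.array,(n,b,q)); ax=b-n; a=np.degrees(np.arctan2(*ax[::-1])); d=q-b
        sw=(np.degrees(np.arctan2(*d[::-1]))-a-180)%360
        print(k,np.linalg.norm(ax),np.linalg.norm(d),"axis",a,"swing",sw,np.radians(sw),"knob0",b-140*ax/np.linalg.norm(ax))
    C=np.load("top0.npy"); m=(abs(C[...,0]-.28)<.09)&(abs(C[...,1]+.38)<.08)&(C[...,2]>.02)
    print("vise",C[m].min(0),C[m].max(0))
E
python3 g.py
```

```text
2.7 [608.40645012  59.6266396  176.17214273] -4.858404954830337
L 73.83962350933275 139.2673687552113 axis 31.882007473894117 swing 53.42268208445421 0.9324016976199133 knob0 [500.32073731 124.05596101]
M 75.16734663402715 140.52715040162164 axis -18.45905306193459 swing 49.18506913471515 0.8584413992218177 knob0 [480.00297513 -70.17224135]
R 76.58119873702684 140.35070359638388 axis -68.39309532252395 swing 46.91007667627119 0.8187352903639303 knob0 [ 467.64687645 -244.03750366]
vise [ 0.1904846  -0.45239571  0.02010718] [ 0.33763043 -0.34714365  0.10040353]
```

Emit:
move_arm(
  translation=[
    [0, 0, -3],
    [0, 0, -3],
    [0, 0, -3],
    [0, 0, -1.5],
    [0, 0, -1.1],
    [0, 0, 0],
    [0, 0, 0],
    [0, 0, 0],
    [0, 0, 0],
    [0, 0, 0],
    [0, 0, 0],
    [0, 0, 0],
    [0, 0, 0.7],
    [0, 0, 0.7],
    [0, 0, 0.7],
    [0, 0, 0.7],
    [0, 0, 0.7],
    [0, 0, 0.6],
    [0, 0, 0],
  ],
  twist=[
    [0, 0, 0],
    [0, 0, 0],
    [0, 0, 0],
    [0, 0, 0],
    [0, 0, 0],
    [0, 0, 0],
    [0, 0, 0],
    [0, 0, 0],
    [0, 0, 0],
    [0, 0, 0],
    [0, 0, 0],
    [0, 0, 0],
    [0, 0, 0],
    [0, 0, 0],
    [0, 0, 0],
    [0, 0, 0],
    [0, 0, 0],
    [0, 0, 0],
    [0, 0, 0],
  ],
  claw=[0.6, 0.6, 0.6, 0.6, 0.6, 0.0, 0.0, 0.0, 0.0, 0.0, 0, 0, 0, 0, 0, 0, 0, 0, 0],
  force=50,
)

```text
t: 4.6
tool_pos: [0.6088, 0.0604, 0.1026]
tool_rot: [[0.083, 0.997, 0.002], [0.997, -0.083, 0.0], [0.0, 0.002, -1.0]]
ft_force: [0.7, 4.1, -1.6]
width: 0.0145
finger_force: 48.8
```

```bash
cat > swing.py <<'E'
# rows to swing the knob from its present angle to a given swing angle (deg), N rows
import sys
from g import *
k,tgt,N=sys.argv[1],float(sys.argv[2]),int(sys.argv[3])
n,b,q=map(np.array,G[k]); ax=b-n; a=np.degrees(np.arctan2(*ax[::-1]))
s,p,y=st(); d=p[:2]-b; a0=np.degrees(np.arctan2(*d[::-1])); sw=(a0-a-180+90)%360-90
print("t",s["t"],"tcp",p,"yaw",y,"r",np.linalg.norm(d),"swing",sw,"w",s["width"],"F",s["ft_force"])
A=np.radians(a0+np.linspace(0,1,N+1)*(tgt-sw)); P=b+np.linalg.norm(d)*np.c_[np.cos(A),np.sin(A)]
D=np.diff(np.round(P/10-P[0]/10,2),axis=0); print("[%s]"%", ".join("[%.2f, %.2f, 0]"%tuple(r) for r in D)); print("twist z per row",(tgt-sw)/N)
E
python3 swing.py L 0 18
```

```text
t 4.6 tcp [608.83999794  60.42066736 102.59429903] yaw -4.78038779836089 r 137.9688458027706 swing 53.811631738770984 w 0.01445500056574161 F [ 0.65835032  4.12336969 -1.59020669]
[[-0.72, 0.07, 0], [-0.71, 0.11, 0], [-0.70, 0.15, 0], [-0.70, 0.18, 0], [-0.68, 0.22, 0], [-0.68, 0.26, 0], [-0.66, 0.29, 0], [-0.64, 0.32, 0], [-0.62, 0.36, 0], [-0.61, 0.39, 0], [-0.58, 0.42, 0], [-0.57, 0.45, 0], [-0.53, 0.48, 0], [-0.52, 0.50, 0], [-0.48, 0.53, 0], [-0.46, 0.56, 0], [-0.42, 0.58, 0], [-0.40, 0.60, 0]]
twist z per row -2.989535096598388
```

Emit:
move_arm(
  translation=[
    [-0.72, 0.07, 0],
    [-0.71, 0.11, 0],
    [-0.7, 0.15, 0],
    [-0.7, 0.18, 0],
    [-0.68, 0.22, 0],
    [-0.68, 0.26, 0],
    [-0.66, 0.29, 0],
    [-0.64, 0.32, 0],
    [-0.62, 0.36, 0],
    [-0.61, 0.39, 0],
    [-0.58, 0.42, 0],
    [-0.57, 0.45, 0],
    [-0.53, 0.48, 0],
    [-0.52, 0.5, 0],
    [-0.48, 0.53, 0],
    [-0.46, 0.56, 0],
    [-0.42, 0.58, 0],
    [-0.4, 0.6, 0],
    [0, 0, 0],
    [0, 0, 0],
  ],
  twist=[
    [0, 0, -3],
    [0, 0, -3],
    [0, 0, -3],
    [0, 0, -3],
    [0, 0, -3],
    [0, 0, -3],
    [0, 0, -3],
    [0, 0, -3],
    [0, 0, -3],
    [0, 0, -3],
    [0, 0, -3],
    [0, 0, -3],
    [0, 0, -3],
    [0, 0, -3],
    [0, 0, -3],
    [0, 0, -3],
    [0, 0, -3],
    [0, 0, -3],
    [0, 0, 0],
    [0, 0, 0],
  ],
  claw=[0, 0, 0, 0, 0, 0, 0, 0, 0, 0, 0, 0, 0, 0, 0, 0, 0, 0, 0, 0],
)

```text
t: 6.6
tool_pos: [0.5028, 0.125, 0.1019]
tool_rot: [[0.854, 0.519, 0.003], [0.519, -0.854, 0.0], [0.003, 0.002, -1.0]]
ft_force: [3.1, 3.4, -2.0]
width: 0.0141
finger_force: 49.9
```

```bash
python3 swing.py L 0 1
python3 - <<'E'
from h import *
p,d=snap("scene"); save(p,"s1.png",(190,120,300,220),5.5)
E
```

```text
t 6.6 tcp [502.78106439 124.96558711 101.89340917] yaw -58.70276545130761 r 137.4314157491163 swing 0.21974150817538884 w 0.014121268460693497 F [ 3.09933255  3.40338812 -2.02041272]
[[-0.03, 0.04, 0]]
twist z per row -0.21974150817538884
```

View pics/s1.png

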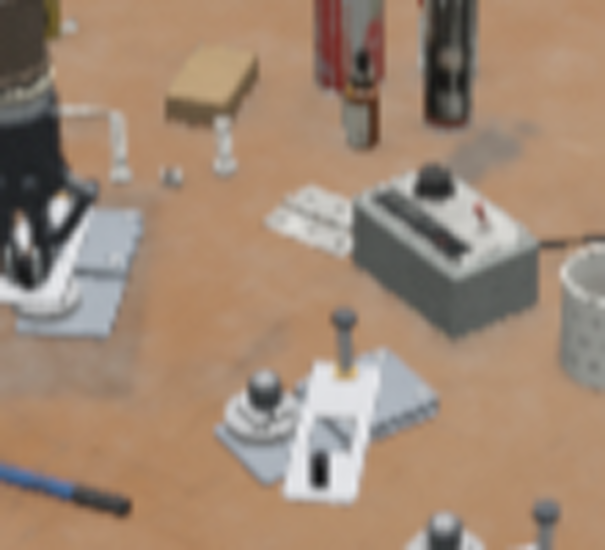

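The strap is held up over the left nut, in the gripper at (30,250). Next I lower it.

Emit:
move_arm(
  translation=[
    [0, 0, -0.7],
    [0, 0, -0.7],
    [0, 0, -0.7],
    [0, 0, -0.7],
    [0, 0, -0.5],
    [0, 0, -0.4],
    [0, 0, -0.4],
    [0, 0, 0],
  ],
  twist=[
    [0, 0, 0],
    [0, 0, 0],
    [0, 0, 0],
    [0, 0, 0],
    [0, 0, 0],
    [0, 0, 0],
    [0, 0, 0],
    [0, 0, 0],
  ],
  claw=[0, 0, 0, 0, 0, 0, 0, 0],
)

```text
t: 7.45
tool_pos: [0.5026, 0.1247, 0.0611]
tool_rot: [[0.855, 0.518, 0.001], [0.518, -0.855, -0.0], [0.001, 0.001, -1.0]]
ft_force: [1.2, 4.0, 4.7]
width: 0.0137
finger_force: 50.7
```

Emit:
move_arm(
  translation=[
    [0, 0, 0],
    [0, 0, 0],
    [0, 0, 0],
    [0, 0, 2],
    [0, 0, 2],
    [0, 0, 2],
    [1.4, 0.85, 0],
    [1.3, 0.85, 0],
    [1.3, 0.85, 0],
    [1.4, 0.85, 0],
    [0, 0, -2],
    [0, 0, -2],
    [0, 0, -1.2],
    [0, 0, -0.8],
    [0, 0, 0],
    [0, 0, 0],
    [0, 0, 0],
    [0, 0, 0],
    [0, 0, 0],
    [0, 0, 0],
  ],
  twist=[
    [0, 0, 0],
    [0, 0, 0],
    [0, 0, 0],
    [0, 0, 3.5],
    [0, 0, 4.5],
    [0, 0, 4.5],
    [0, 0, 4.5],
    [0, 0, 4.5],
    [0, 0, 4.5],
    [0, 0, 4.5],
    [0, 0, 4.5],
    [0, 0, 0],
    [0, 0, 0],
    [0, 0, 0],
    [0, 0, 0],
    [0, 0, 0],
    [0, 0, 0],
    [0, 0, 0],
    [0, 0, 0],
    [0, 0, 0],
  ],
  claw=[0.5, 0.5, 0.5, 0.5, 0.5, 0.5, 0.5, 0.5, 0.5, 0.5, 0.5, 0.5, 0.5, 0.5, 0, 0, 0, 0, 0, 0],
  force=30,
)

```text
t: 9.45
tool_pos: [0.5563, 0.1579, 0.0598]
tool_rot: [[0.403, 0.915, 0.003], [0.915, -0.403, -0.001], [0.0, 0.003, -1.0]]
ft_force: [4.6, -1.9, -10.3]
width: 0.0232
finger_force: 32.6
```

```bash
python3 -c "
from g import *
s,p,y=st();print(p,y,s['width'],s['finger_force'],s['moment'],s['ft_force'])"
```

```text
[556.27350816 157.93346851  59.75521742] -23.77978301424924 0.023231968353202053 32.62118149548769 [-0.34437654 -0.58017506 -0.05181571] [  4.59351182  -1.93004259 -10.31211519]
```

Emit:
move_arm(
  translation=[
    [0, 0, 0],
    [0, 0, 0],
    [0, 0, 0],
    [0, 0, 0],
    [0, 0, 0],
    [0, 0, 0],
    [0, 0, 0],
    [0, 0, 0],
    [0, 0, 0],
    [0, 0, 0],
    [0, 0, 0],
    [0, 0, 0],
    [0, 0, 0],
    [0, 0, 0],
    [0, 0, 0],
    [0, 0, 0],
  ],
  twist=[
    [0, 0, 0],
    [0, 0, 0],
    [0, 0, -4],
    [0, 0, -4],
    [0, 0, -4],
    [0, 0, -4],
    [0, 0, -4],
    [0, 0, -4],
    [0, 0, -4],
    [0, 0, -4],
    [0, 0, -4],
    [0, 0, -4],
    [0, 0, -4],
    [0, 0, -4],
    [0, 0, -4],
    [0, 0, 0],
  ],
  claw=[0, 0, 0, 0, 0, 0, 0, 0, 0, 0, 0, 0, 0, 0, 0, 0],
  force=60,
)

```text
t: 11.05
tool_pos: [0.5552, 0.1593, 0.0599]
tool_rot: [[0.969, 0.245, 0.0], [0.245, -0.969, 0.001], [0.0, -0.001, -1.0]]
ft_force: [2.2, 1.6, -9.1]
width: 0.0226
finger_force: 61.6
```

```bash
python3 -c "
from g import *
s,p,y=st();print(p,y,s['width'],s['finger_force'],s['moment'],s['ft_force'])"
```

```text
[555.20425868 159.26675687  59.85578132] -75.80121635998088 0.02260895309037718 61.621612463495694 [ 0.38007227 -0.32216785  0.01561224] [ 2.23290199  1.55671365 -9.08429708]
```

Emit:
move_arm(
  translation=[
    [0, 0, 0],
    [0, 0, 0],
    [0, 0, 0],
  ],
  twist=[
    [0, 0, -4],
    [0, 0, -4],
    [0, 0, -4],
  ],
  claw=[0, 0, 0],
)

```text
t: 11.35
tool_pos: [0.5552, 0.1597, 0.0598]
tool_rot: [[0.999, 0.037, 0.0], [0.037, -0.999, 0.001], [0.0, -0.001, -1.0]]
ft_force: [1.7, 4.4, -10.2]
width: 0.0227
finger_force: 61.4
```

```bash
python3 -c "
from g import *
s,p,y=st();print(p,y,s['width'],s['finger_force'],s['moment'],s['ft_force'])"
```

```text
[555.15634974 159.65598135  59.84286621] -87.86072384911908 0.022726726194791644 61.415876898681745 [ 0.68751751 -0.34443185  0.23507955] [  1.70816397   4.41653235 -10.22481971]
```

Turned 64° so far, and the moment is still only drag. I'll continue.

Emit:
move_arm(
  translation=[
    [0, 0, 0],
    [0, 0, 0],
    [0, 0, 0],
  ],
  twist=[
    [0, 0, -4],
    [0, 0, -3],
    [0, 0, -2],
  ],
  claw=[0, 0, 0],
)

```text
t: 11.65
tool_pos: [0.5552, 0.16, 0.0599]
tool_rot: [[0.993, -0.118, 0.0], [-0.118, -0.993, 0.002], [0.0, -0.002, -1.0]]
ft_force: [1.5, 4.3, -9.9]
width: 0.023
finger_force: 61.4
```

```bash
python3 -c "
from g import *
s,p,y=st();print(p,y,s['width'],s['finger_force'],s['moment'],s['ft_force'])"
```

```text
[555.20185089 159.96284468  59.86073176] -96.80454386299834 0.023006806424617086 61.406101029133424 [ 0.88966832 -0.30013622  0.22818094] [ 1.46524299  4.33758057 -9.88442248]
```

Emit:
move_arm(
  translation=[
    [0, 0, 0],
    [0, 0, 0],
    [0, 0, 0],
  ],
  twist=[
    [0, 0, -3],
    [0, 0, -3],
    [0, 0, -3],
  ],
  claw=[0, 0, 0],
)

```text
t: 11.95
tool_pos: [0.5552, 0.1603, 0.0598]
tool_rot: [[0.962, -0.273, 0.001], [-0.273, -0.962, 0.002], [-0.0, -0.002, -1.0]]
ft_force: [3.2, 5.4, -9.4]
width: 0.0223
finger_force: 61.4
```

```bash
python3 -c "
from g import *
s,p,y=st();print(p,y,s['width'],s['finger_force'],s['moment'],s['ft_force'])"
```

```text
[555.23766627 160.27345391  59.84552728] -105.83478685272102 0.02232627678095262 61.36887372296769 [ 0.9510433  -0.35753057  0.20391007] [ 3.20191725  5.38617966 -9.37066118]
```

Emit:
move_arm(
  translation=[
    [0, 0, 0],
    [0, 0, 0],
    [0, 0, 0],
  ],
  twist=[
    [0, 0, -3],
    [0, 0, -3],
    [0, 0, -3],
  ],
  claw=[0, 0, 0],
)

```text
t: 12.25
tool_pos: [0.5549, 0.1608, 0.0599]
tool_rot: [[0.909, -0.416, -0.0], [-0.416, -0.909, 0.002], [-0.001, -0.002, -1.0]]
ft_force: [-1.0, 9.0, -7.1]
width: 0.0226
finger_force: 62.8
```

```bash
python3 -c "
from g import *
s,p,y=st();print(p,y,s['width'],s['finger_force'],s['moment'],s['ft_force'])"
```

```text
[554.89321847 160.78333699  59.89480631] -114.59233339735594 0.022592497288542884 62.82810044102007 [1.5478671  0.20413342 0.9334651 ] [-0.9831607   8.96129024 -7.07245075]
```

Tight: the moment jumped to 0.93. I'll release and go back to the knob.

Emit:
move_arm(
  translation=[
    [0, 0, 0],
    [0, 0, 0],
    [0, 0, 0],
    [0, 0, 2],
    [0, 0, 2],
    [0, 0, 2],
    [-1.3, -0.9, 0],
    [-1.35, -0.9, 0],
    [-1.35, -0.9, 0],
    [-1.3, -0.9, 0],
    [0, 0, 0],
    [0, 0, -2],
    [0, 0, -2],
    [0, 0, -1.2],
    [0, 0, -0.8],
    [0, 0, 0],
    [0, 0, 0],
    [0, 0, 0],
    [0, 0, 0],
    [0, 0, 0],
  ],
  twist=[
    [0, 0, 0],
    [0, 0, 0],
    [0, 0, 0],
    [0, 0, 7],
    [0, 0, 7],
    [0, 0, 7],
    [0, 0, 7],
    [0, 0, 7],
    [0, 0, 7],
    [0, 0, 7],
    [0, 0, 7],
    [0, 0, 0],
    [0, 0, 0],
    [0, 0, 0],
    [0, 0, 0],
    [0, 0, 0],
    [0, 0, 0],
    [0, 0, 0],
    [0, 0, 0],
    [0, 0, 0],
  ],
  claw=[0.5, 0.5, 0.5, 0.5, 0.5, 0.5, 0.5, 0.5, 0.5, 0.5, 0.5, 0.5, 0.5, 0.5, 0.5, 0, 0, 0, 0, 0],
  force=50,
)

```text
t: 14.25
tool_pos: [0.5021, 0.1232, 0.0605]
tool_rot: [[0.855, 0.518, -0.0], [0.518, -0.855, 0.0], [-0.0, -0.001, -1.0]]
ft_force: [-2.2, 3.2, -0.4]
width: 0.0141
finger_force: 48.8
```

Emit:
move_arm(
  translation=[
    [0, 0, 0],
    [0, 0, 0.7],
    [0, 0, 0.7],
    [0, 0, 0.7],
    [0, 0, 0.7],
    [0, 0, 0.7],
    [0, 0, 0.7],
    [0, 0, 0],
  ],
  twist=[
    [0, 0, 0],
    [0, 0, 0],
    [0, 0, 0],
    [0, 0, 0],
    [0, 0, 0],
    [0, 0, 0],
    [0, 0, 0],
    [0, 0, 0],
  ],
  claw=[0, 0, 0, 0, 0, 0, 0, 0],
)

```text
t: 15.05
tool_pos: [0.5027, 0.1227, 0.1034]
tool_rot: [[0.855, 0.518, 0.001], [0.518, -0.855, -0.0], [0.001, 0.001, -1.0]]
ft_force: [0.4, -0.1, -1.6]
width: 0.0145
finger_force: 49.1
```

```bash
python3 swing.py L 54 16
```

```text
t 15.05 tcp [502.67833409 122.65263065 103.42852605] yaw -58.7889312586835 r 138.7606741636991 swing 1.0062477963897436 w 0.014507484599447236 F [ 0.37737887 -0.07289301 -1.61848399]
[[0.45, -0.66, 0], [0.50, -0.63, 0], [0.52, -0.61, 0], [0.57, -0.57, 0], [0.59, -0.54, 0], [0.63, -0.50, 0], [0.65, -0.47, 0], [0.68, -0.43, 0], [0.70, -0.39, 0], [0.72, -0.34, 0], [0.74, -0.31, 0], [0.76, -0.26, 0], [0.77, -0.22, 0], [0.79, -0.17, 0], [0.79, -0.12, 0], [0.80, -0.09, 0]]
twist z per row 3.312109512725641
```

Emit:
move_arm(
  translation=[
    [0.45, -0.66, 0],
    [0.5, -0.63, 0],
    [0.52, -0.61, 0],
    [0.57, -0.57, 0],
    [0.59, -0.54, 0],
    [0.63, -0.5, 0],
    [0.65, -0.47, 0],
    [0.68, -0.43, 0],
    [0.7, -0.39, 0],
    [0.72, -0.34, 0],
    [0.74, -0.31, 0],
    [0.76, -0.26, 0],
    [0.77, -0.22, 0],
    [0.79, -0.17, 0],
    [0.79, -0.12, 0],
    [0.8, -0.09, 0],
    [0, 0, 0],
  ],
  twist=[
    [0, 0, 3.3],
    [0, 0, 3.3],
    [0, 0, 3.3],
    [0, 0, 3.3],
    [0, 0, 3.3],
    [0, 0, 3.3],
    [0, 0, 3.3],
    [0, 0, 3.3],
    [0, 0, 3.3],
    [0, 0, 3.3],
    [0, 0, 3.3],
    [0, 0, 3.3],
    [0, 0, 3.3],
    [0, 0, 3.3],
    [0, 0, 3.3],
    [0, 0, 3.3],
    [0, 0, 0],
  ],
  claw=[0, 0, 0, 0, 0, 0, 0, 0, 0, 0, 0, 0, 0, 0, 0, 0, 0],
)

```text
t: 16.75
tool_pos: [0.6098, 0.0592, 0.1021]
tool_rot: [[0.105, 0.994, 0.001], [0.994, -0.105, -0.001], [-0.001, 0.001, -1.0]]
ft_force: [0.2, -0.4, -0.9]
width: 0.0144
finger_force: 49.1
```

Emit:
move_arm(
  translation=[
    [0, 0, -0.8],
    [0, 0, -0.8],
    [0, 0, -0.8],
    [0, 0, -0.8],
    [0, 0, -0.6],
    [0, 0, -0.3],
    [0, 0, 0],
    [0, 0, 0],
    [0, 0, 0],
    [0, 0, 0],
    [0, 0, 3],
    [0, 0, 3],
    [0, 0, 3],
    [0, 0, 0],
  ],
  twist=[
    [0, 0, 0],
    [0, 0, 0],
    [0, 0, 0],
    [0, 0, 0],
    [0, 0, 0],
    [0, 0, 0],
    [0, 0, 0],
    [0, 0, 0],
    [0, 0, 0],
    [0, 0, 0],
    [0, 0, 0],
    [0, 0, 0],
    [0, 0, 0],
    [0, 0, 0],
  ],
  claw=[0, 0, 0, 0, 0, 0, 0, 0.6, 0.6, 0.6, 0.6, 0.6, 0.6, 0.6],
)

```text
t: 18.15
tool_pos: [0.6129, 0.0605, 0.1569]
tool_rot: [[0.104, 0.995, 0.011], [0.995, -0.104, 0.001], [0.002, 0.01, -1.0]]
ft_force: [0.8, 0.0, -0.2]
width: 0.0512
finger_force: 0.0
```

```bash
python3 -c "
from g import *
s,p,y=st();print(s['t'],p,y,s['width'],s['ft_force']);q=np.array(G['M'][2]);print('to knob M',q-p[:2],'yaw',-59.3-y)"
```

```text
18.15 [612.89400066  60.50914225 156.93814075] -5.972479529221899 0.05117699589137285 [ 0.82136378  0.0038065  -0.22556435]
to knob M [-120.89400066 -246.80914225] yaw -53.3275204707781
```

Emit:
move_arm(
  translation=[
    [-1, -2.1, 0],
    [-1, -2.1, 0],
    [-1, -2.1, 0],
    [-1, -2.1, 0],
    [-1, -2.1, 0],
    [-1, -2.1, 0],
    [-1, -2.1, 0],
    [-1, -2.1, 0],
    [-1, -2.1, 0],
    [-1, -2.1, 0],
    [-1, -2.1, 0],
    [-1, -1.6, 0],
    [0, 0, 0],
    [0, 0, 0],
  ],
  twist=[
    [0, 0, -4.5],
    [0, 0, -4.5],
    [0, 0, -4.5],
    [0, 0, -4.5],
    [0, 0, -4.5],
    [0, 0, -4.5],
    [0, 0, -4.5],
    [0, 0, -4.5],
    [0, 0, -4.5],
    [0, 0, -4.5],
    [0, 0, -4.5],
    [0, 0, -4],
    [0, 0, 0],
    [0, 0, 0],
  ],
  claw=[0.6, 0.6, 0.6, 0.6, 0.6, 0.6, 0.6, 0.6, 0.6, 0.6, 0.6, 0.6, 0.6, 0.6],
)

```text
t: 19.55
tool_pos: [0.4886, -0.1868, 0.1507]
tool_rot: [[0.862, 0.508, -0.0], [0.508, -0.862, 0.001], [0.0, -0.001, -1.0]]
ft_force: [0.4, 0.3, -0.6]
width: 0.051
finger_force: 0.0
```

```bash
python3 -c "
from g import *
s,p,y=st();print(s['t'],p,y,s['width'],s['ft_force']);q=np.array(G['M'][2]);print('to knob M',q-p[:2],'yaw',-59.3-y)"
```

```text
19.55 [ 488.63223979 -186.82760996  150.73978036] -59.49396363003759 0.05104438304358227 [ 0.36234614  0.27051392 -0.57338575]
to knob M [3.36776021 0.52760996] yaw 0.19396363003759376
```

Emit:
move_arm(
  translation=[
    [0.3, 0.05, -3],
    [0, 0, -3],
    [0, 0, -2],
    [0, 0, -1],
    [0, 0, 0],
    [0, 0, 0],
    [0, 0, 0],
    [0, 0, 0],
    [0, 0, 0],
    [0, 0, 0],
    [0, 0, 0],
    [0, 0, 0.7],
    [0, 0, 0.7],
    [0, 0, 0.7],
    [0, 0, 0.7],
    [0, 0, 0.7],
    [0, 0, 0.7],
    [0, 0, 0],
  ],
  twist=[
    [0, 0, 0],
    [0, 0, 0],
    [0, 0, 0],
    [0, 0, 0],
    [0, 0, 0],
    [0, 0, 0],
    [0, 0, 0],
    [0, 0, 0],
    [0, 0, 0],
    [0, 0, 0],
    [0, 0, 0],
    [0, 0, 0],
    [0, 0, 0],
    [0, 0, 0],
    [0, 0, 0],
    [0, 0, 0],
    [0, 0, 0],
    [0, 0, 0],
  ],
  claw=[0.6, 0.6, 0.6, 0.6, 0.6, 0.0, 0.0, 0.0, 0.0, 0.0, 0, 0, 0, 0, 0, 0, 0, 0],
  force=50,
)

```text
t: 21.35
tool_pos: [0.4929, -0.1868, 0.1045]
tool_rot: [[0.862, 0.508, 0.002], [0.508, -0.862, -0.001], [0.002, 0.002, -1.0]]
ft_force: [3.5, 2.0, -1.9]
width: 0.0144
finger_force: 48.9
```

```bash
python3 swing.py M 0 18
```

```text
t 21.35 tcp [ 492.91856079 -186.78503832  104.50913286] yaw -59.491915799861445 r 139.98816461774948 swing 49.547814019751115 w 0.014362689015181077 F [ 3.54261521  2.00437251 -1.92491309]
[[-0.33, 0.58, 0], [-0.31, 0.60, 0], [-0.27, 0.62, 0], [-0.25, 0.62, 0], [-0.22, 0.64, 0], [-0.18, 0.65, 0], [-0.15, 0.65, 0], [-0.13, 0.66, 0], [-0.09, 0.67, 0], [-0.05, 0.67, 0], [-0.03, 0.67, 0], [0.01, 0.67, 0], [0.04, 0.67, 0], [0.07, 0.67, 0], [0.10, 0.67, 0], [0.14, 0.66, 0], [0.16, 0.65, 0], [0.20, 0.64, 0]]
twist z per row -2.7526563344306174
```

Emit:
move_arm(
  translation=[
    [-0.33, 0.58, 0],
    [-0.31, 0.6, 0],
    [-0.27, 0.62, 0],
    [-0.25, 0.62, 0],
    [-0.22, 0.64, 0],
    [-0.18, 0.65, 0],
    [-0.15, 0.65, 0],
    [-0.13, 0.66, 0],
    [-0.09, 0.67, 0],
    [-0.05, 0.67, 0],
    [-0.03, 0.67, 0],
    [0.01, 0.67, 0],
    [0.04, 0.67, 0],
    [0.07, 0.67, 0],
    [0.1, 0.67, 0],
    [0.14, 0.66, 0],
    [0.16, 0.65, 0],
    [0.2, 0.64, 0],
    [0, 0, 0],
    [0, 0, 0],
  ],
  twist=[
    [0, 0, -2.75],
    [0, 0, -2.75],
    [0, 0, -2.75],
    [0, 0, -2.75],
    [0, 0, -2.75],
    [0, 0, -2.75],
    [0, 0, -2.75],
    [0, 0, -2.75],
    [0, 0, -2.75],
    [0, 0, -2.75],
    [0, 0, -2.75],
    [0, 0, -2.75],
    [0, 0, -2.75],
    [0, 0, -2.75],
    [0, 0, -2.75],
    [0, 0, -2.75],
    [0, 0, -2.75],
    [0, 0, -2.75],
    [0, 0, 0],
    [0, 0, 0],
  ],
  claw=[0, 0, 0, 0, 0, 0, 0, 0, 0, 0, 0, 0, 0, 0, 0, 0, 0, 0, 0, 0],
)

```text
t: 23.35
tool_pos: [0.4803, -0.0709, 0.1037]
tool_rot: [[0.946, -0.324, 0.003], [-0.324, -0.946, -0.002], [0.003, 0.001, -1.0]]
ft_force: [5.0, -1.5, -1.8]
width: 0.0139
finger_force: 48.8
```

```bash
python3 swing.py M 0 1
```

```text
t 23.35 tcp [480.27989136 -70.92558083 103.71409653] yaw -108.88419851937385 r 139.50021218053348 swing 0.2574828572176955 w 0.0138517018201125 F [ 5.0498262  -1.5441548  -1.81724859]
[[0.02, 0.06, 0]]
twist z per row -0.2574828572176955
```

Emit:
move_arm(
  translation=[
    [0, 0.05, -0.7],
    [0, 0, -0.7],
    [0, 0, -0.7],
    [0, 0, -0.7],
    [0, 0, -0.5],
    [0, 0, -0.4],
    [0, 0, -0.5],
    [0, 0, 0],
  ],
  twist=[
    [0, 0, 0],
    [0, 0, 0],
    [0, 0, 0],
    [0, 0, 0],
    [0, 0, 0],
    [0, 0, 0],
    [0, 0, 0],
    [0, 0, 0],
  ],
  claw=[0, 0, 0, 0, 0, 0, 0, 0],
)

```text
t: 24.15
tool_pos: [0.4802, -0.0705, 0.062]
tool_rot: [[0.946, -0.325, 0.001], [-0.325, -0.946, -0.001], [0.002, 0.0, -1.0]]
ft_force: [2.9, -1.2, 4.8]
width: 0.0142
finger_force: 49.7
```

Emit:
move_arm(
  translation=[
    [0, 0, 0],
    [0, 0, 0],
    [0, 0, 0],
    [0, 0, 2],
    [0, 0, 2],
    [0, 0, 2],
    [1.5, -0.5, 0],
    [1.5, -0.5, 0],
    [1.5, -0.5, 0],
    [1.6, -0.5, 0],
    [0, 0, -2],
    [0, 0, -2],
    [0, 0, -1.4],
    [0, 0, -0.8],
    [0, 0, 0],
    [0, 0, 0],
    [0, 0, 0],
    [0, 0, 0],
    [0, 0, 0],
    [0, 0, 0],
  ],
  twist=[
    [0, 0, 0],
    [0, 0, 0],
    [0, 0, 0],
    [0, 0, 4],
    [0, 0, 8],
    [0, 0, 8],
    [0, 0, 8],
    [0, 0, 8],
    [0, 0, 8],
    [0, 0, 8],
    [0, 0, 8],
    [0, 0, 0],
    [0, 0, 0],
    [0, 0, 0],
    [0, 0, 0],
    [0, 0, 0],
    [0, 0, 0],
    [0, 0, 0],
    [0, 0, 0],
    [0, 0, 0],
  ],
  claw=[0.5, 0.5, 0.5, 0.5, 0.5, 0.5, 0.5, 0.5, 0.5, 0.5, 0.5, 0.5, 0.5, 0.5, 0, 0, 0, 0, 0, 0],
  force=30,
)

```text
t: 26.15
tool_pos: [0.5408, -0.0917, 0.0585]
tool_rot: [[0.754, 0.657, 0.003], [0.657, -0.754, -0.004], [-0.0, 0.005, -1.0]]
ft_force: [4.3, -7.3, -12.8]
width: 0.0263
finger_force: 30.5
```

```bash
python3 -c "
from g import *
s,p,y=st();print(s['joints'],p,y,s['width'],s['finger_force'],s['moment'],s['ft_force'])"
```

```text
[-0.24585292  0.43393185  1.93015208 -0.00402154  0.77395419  0.61119626] [540.81132582 -91.70381122  58.45721604] -48.94076813398466 0.026268618744413972 30.499121099710464 [-1.00992483 -0.60623762  0.04249676] [  4.33707524  -7.26684144 -12.75999711]
```

Width 26.3 mm means it is gripping the corners, so I'll open, turn and regrip.

Emit:
move_arm(
  translation=[
    [0, 0, 0],
    [0, 0, 0.3],
    [0, 0, 0],
    [0, 0, 0],
    [0, 0, 0],
    [0, 0, 0],
    [0, 0, 0],
    [0, 0, 0],
    [0, 0, 0],
    [0, 0, 0],
    [0, 0, 0],
    [0, 0, 0],
  ],
  twist=[
    [0, 0, 0],
    [0, 0, 0],
    [0, 0, 7],
    [0, 0, 7],
    [0, 0, 7],
    [0, 0, 7],
    [0, 0, 0],
    [0, 0, 0],
    [0, 0, 0],
    [0, 0, 0],
    [0, 0, 0],
    [0, 0, 0],
  ],
  claw=[0.5, 0.5, 0.5, 0.5, 0.5, 0.5, 0, 0, 0, 0, 0, 0],
  force=30,
)

```text
t: 27.35
tool_pos: [0.5423, -0.09, 0.0637]
tool_rot: [[0.359, 0.933, 0.005], [0.933, -0.359, -0.001], [0.001, 0.005, -1.0]]
ft_force: [4.7, 0.3, 5.2]
width: 0.0234
finger_force: 32.1
```

```bash
python3 -c "
from g import *
s,p,y=st();print(s['joints'],p,y,s['width'],s['finger_force'],s['moment'],s['ft_force'])"
```

```text
[-2.43886302e-01  4.25972384e-01  1.92750542e+00  4.02833145e-04
  7.83332898e-01  1.23026938e-01] [542.28070956 -90.02877859  63.71916837] -21.039012729959143 0.023369855442226504 32.05551911378279 [-0.01533629 -0.60037181 -0.07409471] [4.7187355  0.25971571 5.23866421]
```

Emit:
move_arm(
  translation=[
    [0, 0, 0],
    [0, 0, 0],
    [0, 0, 0],
    [0, 0, 0],
    [0, 0, 0],
    [0, 0, 0],
    [0, 0, 0],
    [0, 0, 0],
    [0, 0, 0],
    [0, 0, 0],
    [0, 0, 0],
    [0, 0, 0],
    [0, 0, 0],
    [0, 0, 0],
    [0, 0, 0],
    [0, 0, 0],
    [0, 0, 0],
    [0, 0, 0],
  ],
  twist=[
    [0, 0, 0],
    [0, 0, 0],
    [0, 0, -4],
    [0, 0, -4],
    [0, 0, -4],
    [0, 0, -4],
    [0, 0, -4],
    [0, 0, -4],
    [0, 0, -4],
    [0, 0, -4],
    [0, 0, -4],
    [0, 0, -4],
    [0, 0, -4],
    [0, 0, -4],
    [0, 0, -4],
    [0, 0, -4],
    [0, 0, -4],
    [0, 0, -4],
  ],
  claw=[0, 0, 0, 0, 0, 0, 0, 0, 0, 0, 0, 0, 0, 0, 0, 0, 0, 0],
  force=60,
)

```text
t: 29.15
tool_pos: [0.543, -0.0908, 0.0639]
tool_rot: [[0.996, 0.085, 0.006], [0.085, -0.996, -0.003], [0.006, 0.003, -1.0]]
ft_force: [5.6, -3.3, 4.5]
width: 0.0229
finger_force: 60.3
```

```bash
python3 -c "
from g import *
s,p,y=st();print(p,y,s['width'],s['finger_force'],s['moment'],s['ft_force'])"
```

```text
[542.97302621 -90.81171085  63.87301409] -85.10898173870166 0.022851672030996983 60.30406755628064 [-0.41229709 -0.84436025  0.22843831] [ 5.60976801 -3.26096182  4.47865881]
```

Emit:
move_arm(
  translation=[
    [0, 0, 0],
    [0, 0, 0],
    [0, 0, 0],
  ],
  twist=[
    [0, 0, -4],
    [0, 0, -3],
    [0, 0, -3],
  ],
  claw=[0, 0, 0],
)

```text
t: 29.45
tool_pos: [0.543, -0.091, 0.0639]
tool_rot: [[0.996, -0.088, 0.006], [-0.088, -0.996, -0.003], [0.007, 0.002, -1.0]]
ft_force: [5.5, -3.4, 4.9]
width: 0.0227
finger_force: 60.3
```

```bash
python3 -c "
from g import *
s,p,y=st();print(p,y,s['width'],s['finger_force'],s['moment'],s['ft_force'])"
```

```text
[542.99904233 -91.00632587  63.89479816] -95.06198088026389 0.022685190796172858 60.28936641057953 [-0.51735419 -0.84751132  0.19317991] [ 5.53559402 -3.39800751  4.85482554]
```

Emit:
move_arm(
  translation=[
    [0, 0, 0],
    [0, 0, 0],
    [0, 0, 0],
  ],
  twist=[
    [0, 0, -3],
    [0, 0, -3],
    [0, 0, -3],
  ],
  claw=[0, 0, 0],
)

```text
t: 29.75
tool_pos: [0.543, -0.0912, 0.0639]
tool_rot: [[0.97, -0.243, 0.006], [-0.243, -0.97, -0.003], [0.007, 0.002, -1.0]]
ft_force: [5.3, -3.7, 4.1]
width: 0.0227
finger_force: 60.9
```

```bash
python3 -c "
from g import *
s,p,y=st();print(p,y,s['width'],s['finger_force'],s['moment'],s['ft_force'])"
```

```text
[542.98185496 -91.17755285  63.90399753] -104.0469878319942 0.022733415809217564 60.91207313351333 [-0.55980929 -0.84692086  0.39447145] [ 5.29256235 -3.7106765   4.06685841]
```

Rising (0.39), so I'll turn it a little further.

Emit:
move_arm(
  translation=[
    [0, 0, 0],
    [0, 0, 0],
    [0, 0, 0],
  ],
  twist=[
    [0, 0, -3],
    [0, 0, -1.5],
    [0, 0, 0],
  ],
  claw=[0, 0, 0],
)

```text
t: 30.05
tool_pos: [0.5431, -0.0912, 0.0639]
tool_rot: [[0.95, -0.311, 0.006], [-0.311, -0.95, -0.005], [0.007, 0.002, -1.0]]
ft_force: [5.5, -3.3, 4.4]
width: 0.0224
finger_force: 65.1
```

```bash
python3 -c "
from g import *
s,p,y=st();print(p,y,s['width'],s['finger_force'],s['moment'],s['ft_force'],np.array(G['M'][1]))"
```

```text
[543.06010916 -91.16584732  63.90435435] -108.13209603937682 0.022407233400177997 65.05913564935327 [-0.48365485 -0.82065045  1.21800752] [ 5.46829808 -3.31255489  4.44622825] [ 612.8 -114.5]
```

Emit:
move_arm(
  translation=[
    [0, 0, 0],
    [0, 0, 0],
    [0, 0, 0],
    [0, 0, 2],
    [0, 0, 2],
    [0, 0, 1.5],
    [-1.6, 0.5, 0],
    [-1.6, 0.5, 0],
    [-1.6, 0.5, 0],
    [-1.5, 0.55, 0],
    [0, 0, 0],
    [0, 0, -2],
    [0, 0, -2],
    [0, 0, -1.2],
    [0, 0, -0.6],
    [0, 0, 0],
    [0, 0, 0],
    [0, 0, 0],
    [0, 0, 0],
    [0, 0, 0],
  ],
  twist=[
    [0, 0, 0],
    [0, 0, 0],
    [0, 0, 0],
    [0, 0, 0],
    [0, 0, 0],
    [0, 0, 0],
    [0, 0, 0],
    [0, 0, 0],
    [0, 0, 0],
    [0, 0, 0],
    [0, 0, 0],
    [0, 0, 0],
    [0, 0, 0],
    [0, 0, 0],
    [0, 0, 0],
    [0, 0, 0],
    [0, 0, 0],
    [0, 0, 0],
    [0, 0, 0],
    [0, 0, 0],
  ],
  claw=[0.5, 0.5, 0.5, 0.5, 0.5, 0.5, 0.5, 0.5, 0.5, 0.5, 0.5, 0.5, 0.5, 0.5, 0.5, 0, 0, 0, 0, 0],
  force=50,
)

```text
t: 32.05
tool_pos: [0.4776, -0.0693, 0.0598]
tool_rot: [[0.948, -0.317, 0.001], [-0.317, -0.948, -0.0], [0.001, -0.0, -1.0]]
ft_force: [0.5, -0.1, 0.0]
width: 0.0143
finger_force: 48.7
```

Emit:
move_arm(
  translation=[
    [0, 0, 0],
    [0, 0, 0.7],
    [0, 0, 0.7],
    [0, 0, 0.7],
    [0, 0, 0.7],
    [0, 0, 0.7],
    [0, 0, 0.7],
    [0, 0, 0],
  ],
  twist=[
    [0, 0, 0],
    [0, 0, 0],
    [0, 0, 0],
    [0, 0, 0],
    [0, 0, 0],
    [0, 0, 0],
    [0, 0, 0],
    [0, 0, 0],
  ],
  claw=[0, 0, 0, 0, 0, 0, 0, 0],
)

```text
t: 32.85
tool_pos: [0.4776, -0.0692, 0.1025]
tool_rot: [[0.948, -0.317, 0.002], [-0.317, -0.948, -0.0], [0.002, -0.0, -1.0]]
ft_force: [3.4, -1.9, -1.4]
width: 0.0142
finger_force: 49.0
```

```bash
python3 swing.py M 50 16
```

```text
t 32.85 tcp [477.60673212 -69.21518481 102.46199214] yaw -108.49142943307517 r 142.57606449746353 swing -0.0599180185691921 w 0.01423925721906115 F [ 3.41015359 -1.88165848 -1.35865377]
[[-0.23, -0.74, 0], [-0.18, -0.76, 0], [-0.15, -0.77, 0], [-0.10, -0.77, 0], [-0.06, -0.77, 0], [-0.02, -0.78, 0], [0.03, -0.78, 0], [0.06, -0.78, 0], [0.11, -0.77, 0], [0.15, -0.76, 0], [0.20, -0.75, 0], [0.23, -0.75, 0], [0.27, -0.73, 0], [0.32, -0.71, 0], [0.35, -0.69, 0], [0.39, -0.68, 0]]
twist z per row 3.1287448761605745
```

Emit:
move_arm(
  translation=[
    [-0.23, -0.74, 0],
    [-0.18, -0.76, 0],
    [-0.15, -0.77, 0],
    [-0.1, -0.77, 0],
    [-0.06, -0.77, 0],
    [-0.02, -0.78, 0],
    [0.03, -0.78, 0],
    [0.06, -0.78, 0],
    [0.11, -0.77, 0],
    [0.15, -0.76, 0],
    [0.2, -0.75, 0],
    [0.23, -0.75, 0],
    [0.27, -0.73, 0],
    [0.32, -0.71, 0],
    [0.35, -0.69, 0],
    [0.39, -0.68, 0],
    [0, 0, 0],
  ],
  twist=[
    [0, 0, 3.1],
    [0, 0, 3.1],
    [0, 0, 3.1],
    [0, 0, 3.1],
    [0, 0, 3.1],
    [0, 0, 3.1],
    [0, 0, 3.1],
    [0, 0, 3.1],
    [0, 0, 3.1],
    [0, 0, 3.1],
    [0, 0, 3.1],
    [0, 0, 3.1],
    [0, 0, 3.1],
    [0, 0, 3.1],
    [0, 0, 3.1],
    [0, 0, 3.1],
    [0, 0, 0],
  ],
  claw=[0, 0, 0, 0, 0, 0, 0, 0, 0, 0, 0, 0, 0, 0, 0, 0, 0],
)

```text
t: 34.55
tool_pos: [0.4907, -0.1887, 0.1009]
tool_rot: [[0.857, 0.516, -0.001], [0.516, -0.857, 0.002], [0.0, -0.002, -1.0]]
ft_force: [2.9, 1.8, -2.0]
width: 0.0141
finger_force: 49.0
```

Emit:
move_arm(
  translation=[
    [0, 0, -0.8],
    [0, 0, -0.8],
    [0, 0, -0.8],
    [0, 0, -0.8],
    [0, 0, -0.6],
    [0, 0, -0.3],
    [0, 0, 0],
    [0, 0, 0],
    [0, 0, 0],
    [0, 0, 0],
    [0, 0, 3],
    [0, 0, 3],
    [0, 0, 3],
    [0, 0, 0],
  ],
  twist=[
    [0, 0, 0],
    [0, 0, 0],
    [0, 0, 0],
    [0, 0, 0],
    [0, 0, 0],
    [0, 0, 0],
    [0, 0, 0],
    [0, 0, 0],
    [0, 0, 0],
    [0, 0, 0],
    [0, 0, 0],
    [0, 0, 0],
    [0, 0, 0],
    [0, 0, 0],
  ],
  claw=[0, 0, 0, 0, 0, 0, 0, 0.6, 0.6, 0.6, 0.6, 0.6, 0.6, 0.6],
)

```text
t: 35.95
tool_pos: [0.4938, -0.1908, 0.1551]
tool_rot: [[0.856, 0.517, 0.008], [0.517, -0.856, -0.005], [0.005, 0.008, -1.0]]
ft_force: [1.0, -0.7, 0.5]
width: 0.0513
finger_force: 0.0
```

```bash
python3 -c "
from g import *
s,p,y=st();print(s['t'],s['joints'],p,y,s['width'],s['ft_force']);q=np.array(G['R'][2]);print('to knob R',q-p[:2],'yaw',-111.6-y)"
```

```text
35.95 [-4.50743831e-01  2.44621078e-01  1.94335145e+00 -5.37820212e-04
  9.44121281e-01  5.77388593e-01] [ 493.84514256 -190.822363    155.11796857] -58.89082713370676 0.05125345126767688 [ 1.04766081 -0.7208256   0.5242395 ]
to knob R [-105.24514256 -131.977637  ] yaw -52.70917286629324
```

Emit:
move_arm(
  translation=[
    [-0.65, -0.82, 0],
    [-0.65, -0.82, 0],
    [-0.65, -0.82, 0],
    [-0.65, -0.82, 0],
    [-0.65, -0.82, 0],
    [-0.65, -0.82, 0],
    [-0.65, -0.82, 0],
    [-0.65, -0.82, 0],
    [-0.65, -0.82, 0],
    [-0.65, -0.82, 0],
    [-0.65, -0.82, 0],
    [-0.65, -0.82, 0],
    [-0.65, -0.82, 0],
    [-0.65, -0.82, 0],
    [-0.65, -0.82, 0],
    [-0.65, -0.82, 0],
    [0, 0, 0],
    [0, 0, 0],
    [0, 0, 0],
  ],
  twist=[
    [0, 0, 8],
    [0, 0, 8],
    [0, 0, 8],
    [0, 0, 8],
    [0, 0, 8],
    [0, 0, 8],
    [0, 0, 8],
    [0, 0, 8],
    [0, 0, 8],
    [0, 0, 8],
    [0, 0, 8],
    [0, 0, 8],
    [0, 0, 8],
    [0, 0, 8],
    [0, 0, 8],
    [0, 0, 7],
    [0, 0, 0],
    [0, 0, 0],
    [0, 0, 0],
  ],
  claw=[0.6, 0.6, 0.6, 0.6, 0.6, 0.6, 0.6, 0.6, 0.6, 0.6, 0.6, 0.6, 0.6, 0.6, 0.6, 0.6, 0.6, 0.6, 0.6],
)

```text
t: 37.85
tool_pos: [0.3867, -0.3197, 0.1499]
tool_rot: [[-0.927, 0.374, -0.0], [0.374, 0.927, 0.001], [0.001, 0.0, -1.0]]
ft_force: [0.4, 0.5, -0.3]
width: 0.0511
finger_force: 0.0
```

```bash
python3 -c "
from g import *
s,p,y=st();print(s['t'],s['joints'],p,y,s['width'],s['ft_force']);q=np.array(G['R'][2]);print('to knob R',q-p[:2],'yaw',68.4-y)"
```

```text
37.85 [-7.77806118e-01  2.08084197e-01  2.00245908e+00  1.59043842e-04
  9.31844576e-01 -1.96497607e+00] [ 386.65977233 -319.7239327   149.92817786] 68.01438238941594 0.05107453071837007 [ 0.43873239  0.45723907 -0.33643424]
to knob R [ 1.94022767 -3.0760673 ] yaw 0.3856176105840632
```

Emit:
move_arm(
  translation=[
    [0.2, -0.3, -3],
    [0, 0, -3],
    [0, 0, -2],
    [0, 0, -1],
    [0, 0, 0],
    [0, 0, 0],
    [0, 0, 0],
    [0, 0, 0],
    [0, 0, 0],
    [0, 0, 0],
    [0, 0, 0],
    [0, 0, 0.7],
    [0, 0, 0.7],
    [0, 0, 0.7],
    [0, 0, 0.7],
    [0, 0, 0.7],
    [0, 0, 0.7],
    [0, 0, 0],
  ],
  twist=[
    [0, 0, 0],
    [0, 0, 0],
    [0, 0, 0],
    [0, 0, 0],
    [0, 0, 0],
    [0, 0, 0],
    [0, 0, 0],
    [0, 0, 0],
    [0, 0, 0],
    [0, 0, 0],
    [0, 0, 0],
    [0, 0, 0],
    [0, 0, 0],
    [0, 0, 0],
    [0, 0, 0],
    [0, 0, 0],
    [0, 0, 0],
    [0, 0, 0],
  ],
  claw=[0.6, 0.6, 0.6, 0.6, 0.6, 0.0, 0.0, 0.0, 0.0, 0.0, 0, 0, 0, 0, 0, 0, 0, 0],
  force=50,
)

```text
t: 39.65
tool_pos: [0.3896, -0.3239, 0.1037]
tool_rot: [[-0.928, 0.373, 0.002], [0.373, 0.928, -0.002], [-0.003, -0.001, -1.0]]
ft_force: [3.9, -1.5, -2.2]
width: 0.0144
finger_force: 48.8
```

```bash
python3 swing.py R 0 18
```

```text
t 39.65 tcp [ 389.6393764  -323.94471146  103.72663274] yaw 68.10461756937472 r 138.96600020977564 swing 47.19231325643696 w 0.014388454680778404 F [ 3.93400502 -1.50776886 -2.19413624]
[[0.24, 0.59, 0], [0.27, 0.57, 0], [0.30, 0.57, 0], [0.32, 0.54, 0], [0.35, 0.54, 0], [0.37, 0.51, 0], [0.39, 0.50, 0], [0.42, 0.48, 0], [0.43, 0.47, 0], [0.46, 0.44, 0], [0.48, 0.42, 0], [0.50, 0.39, 0], [0.51, 0.38, 0], [0.53, 0.35, 0], [0.55, 0.32, 0], [0.56, 0.30, 0], [0.57, 0.28, 0], [0.59, 0.24, 0]]
twist z per row -2.6217951809131645
```

Emit:
move_arm(
  translation=[
    [0.24, 0.59, 0],
    [0.27, 0.57, 0],
    [0.3, 0.57, 0],
    [0.32, 0.54, 0],
    [0.35, 0.54, 0],
    [0.37, 0.51, 0],
    [0.39, 0.5, 0],
    [0.42, 0.48, 0],
    [0.43, 0.47, 0],
    [0.46, 0.44, 0],
    [0.48, 0.42, 0],
    [0.5, 0.39, 0],
    [0.51, 0.38, 0],
    [0.53, 0.35, 0],
    [0.55, 0.32, 0],
    [0.56, 0.3, 0],
    [0.57, 0.28, 0],
    [0.59, 0.24, 0],
    [0, 0, 0],
    [0, 0, 0],
  ],
  twist=[
    [0, 0, -2.6],
    [0, 0, -2.6],
    [0, 0, -2.6],
    [0, 0, -2.6],
    [0, 0, -2.6],
    [0, 0, -2.6],
    [0, 0, -2.6],
    [0, 0, -2.6],
    [0, 0, -2.6],
    [0, 0, -2.6],
    [0, 0, -2.6],
    [0, 0, -2.6],
    [0, 0, -2.6],
    [0, 0, -2.6],
    [0, 0, -2.6],
    [0, 0, -2.6],
    [0, 0, -2.6],
    [0, 0, -2.6],
    [0, 0, 0],
    [0, 0, 0],
  ],
  claw=[0, 0, 0, 0, 0, 0, 0, 0, 0, 0, 0, 0, 0, 0, 0, 0, 0, 0, 0, 0],
)

```text
t: 41.65
tool_pos: [0.4671, -0.2452, 0.1023]
tool_rot: [[-0.366, 0.931, 0.0], [0.931, 0.366, -0.002], [-0.002, -0.001, -1.0]]
ft_force: [2.1, -4.6, -1.6]
width: 0.0142
finger_force: 48.8
```

```bash
python3 swing.py R 0 1
```

```text
t 41.65 tcp [ 467.05777302 -245.20864838  102.27864214] yaw 21.439100109191596 r 139.13152276776395 swing 0.4031518048415137 w 0.014191661834582609 F [ 2.05128838 -4.59158173 -1.59068135]
[[0.09, 0.04, 0]]
twist z per row -0.4031518048415137
```

Emit:
move_arm(
  translation=[
    [0.1, 0.04, -0.7],
    [0, 0, -0.7],
    [0, 0, -0.7],
    [0, 0, -0.7],
    [0, 0, -0.5],
    [0, 0, -0.4],
    [0, 0, -0.4],
    [0, 0, 0],
  ],
  twist=[
    [0, 0, 0],
    [0, 0, 0],
    [0, 0, 0],
    [0, 0, 0],
    [0, 0, 0],
    [0, 0, 0],
    [0, 0, 0],
    [0, 0, 0],
  ],
  claw=[0, 0, 0, 0, 0, 0, 0, 0],
)

```text
t: 42.45
tool_pos: [0.468, -0.2445, 0.0612]
tool_rot: [[-0.364, 0.931, -0.0], [0.931, 0.364, -0.001], [-0.0, -0.001, -1.0]]
ft_force: [2.1, -3.9, -0.1]
width: 0.0148
finger_force: 49.1
```

Emit:
move_arm(
  translation=[
    [0, 0, 0],
    [0, 0, 0],
    [0, 0, 0],
    [0, 0, 2],
    [0, 0, 2],
    [0, 0, 2],
    [0.6, -1.45, 0],
    [0.6, -1.45, 0],
    [0.6, -1.45, 0],
    [0.55, -1.5, 0],
    [0, 0, -2],
    [0, 0, -2],
    [0, 0, -1],
    [0, 0, -0.8],
    [0, 0, 0],
    [0, 0, 0],
    [0, 0, 0],
    [0, 0, 0],
    [0, 0, 0],
    [0, 0, 0],
  ],
  twist=[
    [0, 0, 0],
    [0, 0, 0],
    [0, 0, 0],
    [0, 0, 4],
    [0, 0, 4],
    [0, 0, 4],
    [0, 0, 4],
    [0, 0, 4],
    [0, 0, 4],
    [0, 0, 4],
    [0, 0, 4],
    [0, 0, 0],
    [0, 0, 0],
    [0, 0, 0],
    [0, 0, 0],
    [0, 0, 0],
    [0, 0, 0],
    [0, 0, 0],
    [0, 0, 0],
    [0, 0, 0],
  ],
  claw=[0.5, 0.5, 0.5, 0.5, 0.5, 0.5, 0.5, 0.5, 0.5, 0.5, 0.5, 0.5, 0.5, 0.5, 0, 0, 0, 0, 0, 0],
  force=30,
)

```text
t: 44.45
tool_pos: [0.4903, -0.3028, 0.0628]
tool_rot: [[-0.802, 0.597, -0.002], [0.597, 0.802, -0.0], [0.002, -0.002, -1.0]]
ft_force: [-1.8, -5.0, -5.6]
width: 0.0232
finger_force: 32.2
```

```bash
python3 -c "
from g import *
s,p,y=st();print(s['joints'],p,y,s['width'],s['finger_force'],s['moment'],s['ft_force'])"
```

```text
[-0.62793355  0.47032735  1.85948412 -0.00224289  0.81342692 -1.55733066] [ 490.31118714 -302.77836637   62.79199771] 53.33897244488797 0.023152293841783904 32.239141569589265 [-0.41245515  0.42830813  0.00267538] [-1.81462886 -5.03387517 -5.63648495]
```

Seated on the flats (23.2 mm).

Emit:
move_arm(
  translation=[
    [0, 0, 0],
    [0, 0, 0],
    [0, 0, 0],
    [0, 0, 0],
    [0, 0, 0],
    [0, 0, 0],
    [0, 0, 0],
    [0, 0, 0],
    [0, 0, 0],
    [0, 0, 0],
    [0, 0, 0],
    [0, 0, 0],
    [0, 0, 0],
    [0, 0, 0],
    [0, 0, 0],
    [0, 0, 0],
    [0, 0, 0],
    [0, 0, 0],
    [0, 0, 0],
  ],
  twist=[
    [0, 0, 0],
    [0, 0, 0],
    [0, 0, -4],
    [0, 0, -4],
    [0, 0, -4],
    [0, 0, -4],
    [0, 0, -4],
    [0, 0, -4],
    [0, 0, -4],
    [0, 0, -4],
    [0, 0, -4],
    [0, 0, -4],
    [0, 0, -4],
    [0, 0, -4],
    [0, 0, -4],
    [0, 0, -4],
    [0, 0, -4],
    [0, 0, -4],
    [0, 0, -3],
  ],
  claw=[0, 0, 0, 0, 0, 0, 0, 0, 0, 0, 0, 0, 0, 0, 0, 0, 0, 0, 0],
  force=60,
)

```text
t: 46.35
tool_pos: [0.4935, -0.3018, 0.063]
tool_rot: [[0.239, 0.971, 0.004], [0.971, -0.239, -0.0], [0.001, 0.004, -1.0]]
ft_force: [5.3, 0.4, -11.0]
width: 0.0227
finger_force: 61.2
```

```bash
python3 -c "
from g import *
s,p,y=st();print(p,y,s['width'],s['finger_force'],s['moment'],s['ft_force'])"
```

```text
[ 493.50376797 -301.77812488   62.97632267] -13.84606059345712 0.02265411520867888 61.15087958984077 [ 0.14916412 -1.07444557  0.22783286] [  5.3132975    0.36404942 -11.02152553]
```

Emit:
move_arm(
  translation=[
    [0, 0, 0],
    [0, 0, 0],
    [0, 0, 0],
    [0, 0, 0],
  ],
  twist=[
    [0, 0, -3],
    [0, 0, -3],
    [0, 0, -3],
    [0, 0, -2],
  ],
  claw=[0, 0, 0, 0],
)

```text
t: 46.75
tool_pos: [0.4941, -0.302, 0.063]
tool_rot: [[0.419, 0.908, 0.006], [0.908, -0.419, -0.001], [0.002, 0.006, -1.0]]
ft_force: [5.8, -0.5, -10.7]
width: 0.0224
finger_force: 61.0
```

```bash
python3 -c "
from g import *
s,p,y=st();print(p,y,s['width'],s['finger_force'],s['moment'],s['ft_force'])"
```

```text
[ 494.10135867 -302.01332077   63.01168102] -24.798865494012766 0.02236558404884969 61.00905178114772 [ 0.03218269 -1.24690081  0.25627888] [  5.77553218  -0.5014525  -10.66959906]
```

Emit:
move_arm(
  translation=[
    [0, 0, 0],
    [0, 0, 0],
    [0, 0, 0],
  ],
  twist=[
    [0, 0, -3],
    [0, 0, -3],
    [0, 0, -2],
  ],
  claw=[0, 0, 0],
)

```text
t: 47.05
tool_pos: [0.4945, -0.3023, 0.063]
tool_rot: [[0.54, 0.842, 0.006], [0.842, -0.54, -0.002], [0.002, 0.006, -1.0]]
ft_force: [8.5, 0.5, -12.9]
width: 0.0224
finger_force: 60.9
```

```bash
python3 -c "
from g import *
s,p,y=st();print(p,y,s['width'],s['finger_force'],s['moment'],s['ft_force'])"
```

```text
[ 494.46915781 -302.25661922   63.01514603] -32.663736181190345 0.022438537783495065 60.88886825367808 [ 0.10882275 -1.41507214  0.95820997] [  8.45400781   0.54546322 -12.90966087]
```

Emit:
move_arm(
  translation=[
    [0, 0, 0],
    [0, 0, 0],
    [0, 0, 0],
    [0, 0, 2],
    [0, 0, 2],
    [0, 0, 1.5],
    [-0.65, 1.45, 0],
    [-0.65, 1.45, 0],
    [-0.65, 1.45, 0],
    [-0.65, 1.4, 0],
    [0, 0, 0],
    [0, 0, -2],
    [0, 0, -2],
    [0, 0, -1.2],
    [0, 0, -0.5],
    [0, 0, 0],
    [0, 0, 0],
    [0, 0, 0],
    [0, 0, 0],
    [0, 0, 0],
  ],
  twist=[
    [0, 0, 0],
    [0, 0, 0],
    [0, 0, 0],
    [0, 0, 6.8],
    [0, 0, 6.8],
    [0, 0, 6.8],
    [0, 0, 6.8],
    [0, 0, 6.8],
    [0, 0, 6.8],
    [0, 0, 6.8],
    [0, 0, 6.8],
    [0, 0, 0],
    [0, 0, 0],
    [0, 0, 0],
    [0, 0, 0],
    [0, 0, 0],
    [0, 0, 0],
    [0, 0, 0],
    [0, 0, 0],
    [0, 0, 0],
  ],
  claw=[0.5, 0.5, 0.5, 0.5, 0.5, 0.5, 0.5, 0.5, 0.5, 0.5, 0.5, 0.5, 0.5, 0.5, 0.5, 0, 0, 0, 0, 0],
  force=50,
)

```text
t: 49.05
tool_pos: [0.4666, -0.2447, 0.062]
tool_rot: [[-0.37, 0.929, 0.002], [0.929, 0.37, -0.0], [-0.001, 0.002, -1.0]]
ft_force: [3.7, 3.7, 1.1]
width: 0.014
finger_force: 48.9
```

Emit:
move_arm(
  translation=[
    [0, 0, 0],
    [0, 0, 0.7],
    [0, 0, 0.7],
    [0, 0, 0.7],
    [0, 0, 0.7],
    [0, 0, 0.7],
    [0, 0, 0.7],
    [0, 0, 0],
  ],
  twist=[
    [0, 0, 0],
    [0, 0, 0],
    [0, 0, 0],
    [0, 0, 0],
    [0, 0, 0],
    [0, 0, 0],
    [0, 0, 0],
    [0, 0, 0],
  ],
  claw=[0, 0, 0, 0, 0, 0, 0, 0],
)

```text
t: 49.85
tool_pos: [0.4659, -0.2452, 0.1045]
tool_rot: [[-0.37, 0.929, 0.001], [0.929, 0.37, -0.001], [-0.001, 0.001, -1.0]]
ft_force: [1.8, -1.0, -1.9]
width: 0.0142
finger_force: 49.2
```

```bash
python3 swing.py R 47 16
```

```text
t 49.85 tcp [ 465.93139611 -245.15934344  104.47688275] yaw 21.693588500495043 r 139.60313465224962 swing 0.824166046945038 w 0.014230247653843313 F [ 1.84722727 -0.96337912 -1.86691959]
[[-0.64, -0.28, 0], [-0.63, -0.32, 0], [-0.61, -0.35, 0], [-0.59, -0.38, 0], [-0.58, -0.40, 0], [-0.55, -0.44, 0], [-0.53, -0.46, 0], [-0.50, -0.49, 0], [-0.48, -0.52, 0], [-0.46, -0.53, 0], [-0.42, -0.56, 0], [-0.40, -0.58, 0], [-0.37, -0.60, 0], [-0.33, -0.62, 0], [-0.31, -0.63, 0], [-0.27, -0.65, 0]]
twist z per row 2.885989622065935
```

Emit:
move_arm(
  translation=[
    [-0.64, -0.28, 0],
    [-0.63, -0.32, 0],
    [-0.61, -0.35, 0],
    [-0.59, -0.38, 0],
    [-0.58, -0.4, 0],
    [-0.55, -0.44, 0],
    [-0.53, -0.46, 0],
    [-0.5, -0.49, 0],
    [-0.48, -0.52, 0],
    [-0.46, -0.53, 0],
    [-0.42, -0.56, 0],
    [-0.4, -0.58, 0],
    [-0.37, -0.6, 0],
    [-0.33, -0.62, 0],
    [-0.31, -0.63, 0],
    [-0.27, -0.65, 0],
    [0, 0, 0],
  ],
  twist=[
    [0, 0, 2.9],
    [0, 0, 2.9],
    [0, 0, 2.9],
    [0, 0, 2.9],
    [0, 0, 2.9],
    [0, 0, 2.9],
    [0, 0, 2.9],
    [0, 0, 2.9],
    [0, 0, 2.9],
    [0, 0, 2.9],
    [0, 0, 2.9],
    [0, 0, 2.9],
    [0, 0, 2.9],
    [0, 0, 2.9],
    [0, 0, 2.9],
    [0, 0, 2.9],
    [0, 0, 0],
  ],
  claw=[0, 0, 0, 0, 0, 0, 0, 0, 0, 0, 0, 0, 0, 0, 0, 0, 0],
)

```text
t: 51.55
tool_pos: [0.3892, -0.3237, 0.1034]
tool_rot: [[-0.927, 0.374, 0.001], [0.374, 0.927, -0.001], [-0.001, 0.0, -1.0]]
ft_force: [3.9, -0.9, -2.1]
width: 0.0141
finger_force: 49.2
```

Emit:
move_arm(
  translation=[
    [0, 0, -0.8],
    [0, 0, -0.8],
    [0, 0, -0.8],
    [0, 0, -0.8],
    [0, 0, -0.6],
    [0, 0, -0.4],
    [0, 0, 0],
    [0, 0, 0],
    [0, 0, 0],
    [0, 0, 0],
    [0, 0, 3],
    [0, 0, 3],
    [0, 0, 4],
    [0, 0, 4],
    [0, 0, 0],
  ],
  twist=[
    [0, 0, 0],
    [0, 0, 0],
    [0, 0, 0],
    [0, 0, 0],
    [0, 0, 0],
    [0, 0, 0],
    [0, 0, 0],
    [0, 0, 0],
    [0, 0, 0],
    [0, 0, 0],
    [0, 0, 0],
    [0, 0, 0],
    [0, 0, 0],
    [0, 0, 0],
    [0, 0, 0],
  ],
  claw=[0, 0, 0, 0, 0, 0, 0, 0.6, 0.6, 0.6, 0.6, 0.6, 0.6, 0.6, 0.6],
)

```text
t: 53.05
tool_pos: [0.3917, -0.3259, 0.2076]
tool_rot: [[-0.928, 0.373, 0.008], [0.373, 0.928, -0.008], [-0.011, -0.005, -1.0]]
ft_force: [0.8, -0.7, 0.3]
width: 0.0514
finger_force: 0.0
```

```bash
cat > look.py <<'E'
import sys
from g import *
s,p,y=st();print(s['t'],p,y,s['width'],s['ft_force'])
p,d=snap("top"); W=cloud("top",d); np.save("top0.npy",W); save(p,sys.argv[1],(70,130,340,310),2.9)
print([(np.round(r["rect"]).tolist(),round(r["score"],2)) for r in search_frame("top","blank_centre")][:5])
m=(W[...,2]>.04)&(W[...,2]<.056)&(W[...,0]>.37)&(W[...,0]<.56)&(W[...,1]>.17)&(W[...,1]<.38)
n,l,stt,c=cv2.connectedComponentsWithStats(m.astype(np.uint8))
for i in range(1,n):
    if stt[i,4]>40:
        q=W[l==i]; r=cv2.minAreaRect((q[:,:2]*1000).astype(np.float32)); print(stt[i,4],q.mean(0)*1000,r)
E
python3 look.py t2.png; python3 feat.py
```

```text
53.05 [ 391.7451777  -325.86435553  207.55511336] 68.11070511215296 0.05144990627261349 [ 0.77135258 -0.73679977  0.31945924]
[([119.0, 221.0, 33.0, 32.0], 0.64), ([120.0, 268.0, 45.0, 38.0], 0.57), ([233.0, 195.0, 18.0, 13.0], 0.52)]
455 [467.61134061 305.06997307  50.25336058] ((467.3302917480469, 306.872314453125), (55.93014907836914, 91.16070556640625), 46.45426559448242)
L nut [554. 157.  56.] [(50, array([556.8, 159.1,  56.6]), array([557.3, 160.2])), (24, array([554.9, 157.1,  55.1]), array([557.5, 153.2]))]
L bolt [616. 189.  88.] [(26, array([619.7, 198.6,  90.1]), array([619.6, 198.5])), (13, array([617.5, 195.5,  87.6]), array([619.2, 197.9]))]
L knob [605.  56.  60.] [(19, array([608.1,  59.6,  60.3]), array([608.4,  59.8])), (10, array([606.4,  57.6,  58.8]), array([605.6,  58.4]))]
M nut [542. -89.  56.] [(44, array([541.3, -90.8,  57.4]), array([542.8, -89.7])), (28, array([540.5, -91.5,  55.6]), array([541.3, -89.7]))]
M bolt [ 611. -108.   88.] [(26, array([ 612.8, -114.3,   90.6]), array([ 613.7, -113.5])), (20, array([ 612.5, -115.6,   87.7]), array([ 613.7, -114.6]))]
M knob [ 485. -185.   60.] [(15, array([ 491.8, -186.3,   61. ]), array([ 492.1, -186.6])), (15, array([ 491.2, -187.5,   60. ]), array([ 490.6, -187. ]))]
R nut [ 493. -294.   56.] [(41, array([ 491.5, -302.6,   56.3]), array([ 491.9, -302. ])), (28, array([ 489.2, -303.4,   55.6]), array([ 491. , -302.2]))]
R bolt [ 519. -371.   88.] [(29, array([ 519.1, -373.7,   89.2]), array([ 519.4, -372.8])), (23, array([ 519. , -375.7,   89.1]), array([ 520. , -375.4]))]
R knob [ 388. -321.   60.] [(0, None, None), (22, array([ 387.6, -324.8,   57.6]), array([ 387.3, -324.6]))]
```

View pics/t2.png

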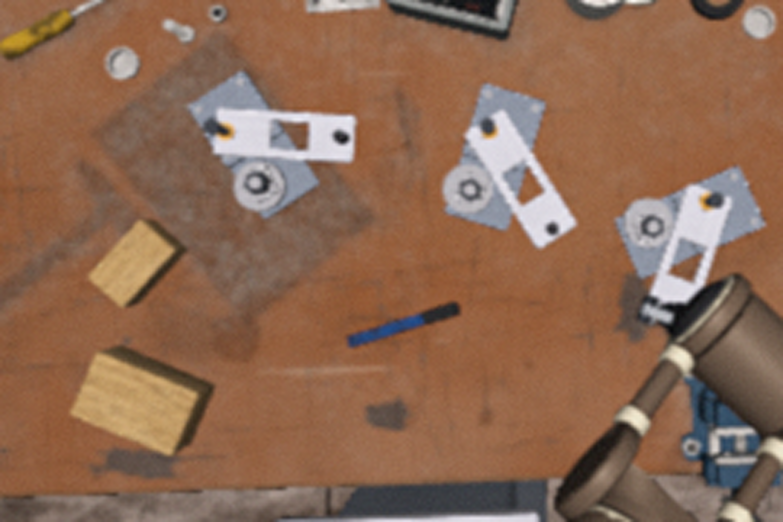

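All three straps are parked in the picture and the stops have not moved. The small block is at crop (135,262), i.e. (0.467, 0.306) m. Next I move the arm above it.

Emit:
move_arm(
  translation=[
    [0.4, 3.5, 0],
    [0.4, 3.5, 0],
    [0.4, 3.5, 0],
    [0.4, 3.5, 0],
    [0.4, 3.5, 0],
    [0.4, 3.5, 0],
    [0.4, 3.5, 0],
    [0.4, 3.5, 0],
    [0.4, 3.5, 0],
    [0.4, 3.5, 0],
    [0.4, 3.5, 0],
    [0.4, 3.5, 0],
    [0.4, 3.5, 0],
    [0.4, 3.5, 0],
    [0.4, 3.5, 0],
    [0.4, 3.5, 0],
    [0.4, 3.5, 0],
    [0.8, 3.5, 0],
    [0, 0, 0],
    [0, 0, 0],
  ],
  twist=[
    [0, 0, -1.2],
    [0, 0, -1.2],
    [0, 0, -1.2],
    [0, 0, -1.2],
    [0, 0, -1.2],
    [0, 0, -1.2],
    [0, 0, -1.2],
    [0, 0, -1.2],
    [0, 0, -1.2],
    [0, 0, -1.2],
    [0, 0, -1.2],
    [0, 0, -1.2],
    [0, 0, -1.2],
    [0, 0, -1.2],
    [0, 0, -1.2],
    [0, 0, -1.2],
    [0, 0, -1.2],
    [0, 0, -1.2],
    [0, 0, 0],
    [0, 0, 0],
  ],
  claw=[1, 1, 1, 1, 1, 1, 1, 1, 1, 1, 1, 1, 1, 1, 1, 1, 1, 1, 1, 1],
  force=40,
)

```text
t: 55.15
tool_pos: [0.4632, 0.3066, 0.1988]
tool_rot: [[-0.727, 0.687, -0.005], [0.687, 0.727, -0.003], [0.001, -0.005, -1.0]]
ft_force: [-0.3, 0.0, -0.0]
width: 0.0854
finger_force: 0.0
```

```bash
python3 - <<'E'
from g import *
s,p,y=st();print(s['t'],s['joints'],p,y,s['width'])
p,d=snap("scene"); save(p,"s2.png",(110,110,320,250),3.7)
W=cloud("scene",d)
m=(W[...,2]>.046)&(W[...,2]<.054)&(W[...,0]>.41)&(W[...,0]<.53)&(W[...,1]>.22)&(W[...,1]<.38)
q=W[m]; print(len(q),q.mean(0)*1000,cv2.minAreaRect((q[:,:2]*1000).astype(np.float32)))
E
```

```text
55.15 [ 5.06477041e-01  2.41470344e-01  1.84442114e+00 -5.12878825e-04
  1.06111384e+00 -3.06883309e-01] [463.22443958 306.56571288 198.81185208] 46.616705490709876 0.08537218690029179
107 [466.06772811 303.6225371   50.62682185] ((468.7082824707031, 307.5958251953125), (67.53539276123047, 91.53003692626953), 49.10542297363281)
```

View pics/s2.png

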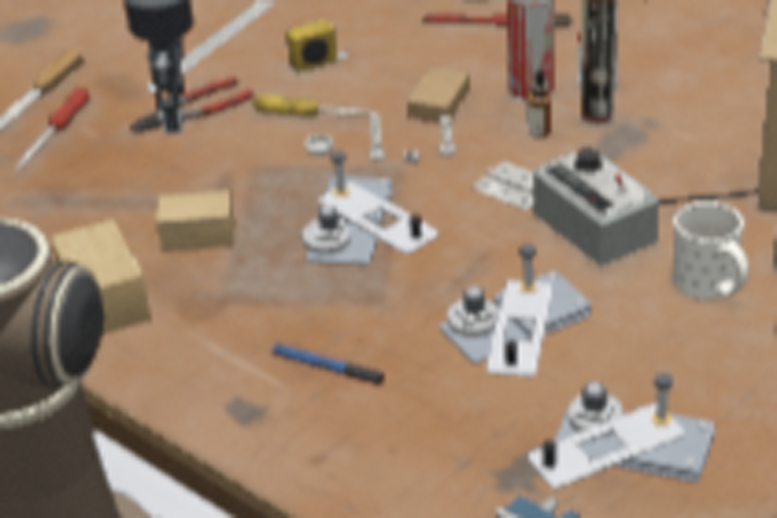

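All three straps lie down and aside. The block, at (195,220), is unmoved below the gripper, so I grasp it.

Emit:
move_arm(
  translation=[
    [0.4, 0, -4],
    [0, 0, -4],
    [0, 0, -4],
    [0, 0, -2.5],
    [0, 0, -1.5],
    [0, 0, 0],
    [0, 0, 0],
    [0, 0, 0],
    [0, 0, 0],
    [0, 0, 0],
    [0, 0, 0],
    [0, 0, 0.25],
    [0, 0, 0.25],
    [0, 0, 0],
    [0, 0, 0],
  ],
  twist=[
    [0, 0, 0],
    [0, 0, 0],
    [0, 0, 0],
    [0, 0, 0],
    [0, 0, 0],
    [0, 0, 0],
    [0, 0, 0],
    [0, 0, 0],
    [0, 0, 0],
    [0, 0, 0],
    [0, 0, 0],
    [0, 0, 0],
    [0, 0, 0],
    [0, 0, 0],
    [0, 0, 0],
  ],
  claw=[1, 1, 1, 1, 1, 1, 0, 0, 0, 0, 0, 0, 0, 0, 0],
  force=40,
)

```text
t: 56.7
tool_pos: [0.4686, 0.3069, 0.0461]
tool_rot: [[-0.726, 0.688, -0.0], [0.688, 0.726, -0.0], [0.0, -0.0, -1.0]]
ft_force: [0.4, 0.3, -1.7]
width: 0.0546
finger_force: 43.6
```

```bash
python3 - <<'E'
from g import *
s,p,y=st();print(s['t'],p,y,s['width'],s['ft_force'])
a=np.radians(122); c=np.array([557,159])+81*np.array([np.cos(a),np.sin(a)])
B=np.array([467.4,306.8]); u=lambda t:np.array([np.cos(t),np.sin(t)])
off=(B-p[:2])@u(np.radians(-43.5)); dyaw=32-y; e=off*u(np.radians(-58)); print("target",c,"long off",off,"move",c-e-p[:2],"dyaw",dyaw)
E
```

```text
56.7 [468.62394406 306.9134087   46.0569853 ] 46.51601638764514 0.05455347752932462 [ 0.35767079  0.33164051 -1.74943678]
target [514.0765396  227.69189579] long off -0.8097522537423592 move [ 45.88169886 -79.90822177] dyaw -14.516016387645138
```

Emit:
move_arm(
  translation=[
    [0.4, -0.7, 0],
    [0.5, -0.8, 0],
    [0.5, -0.9, 0],
    [0.5, -0.9, 0],
    [0.5, -0.9, 0],
    [0.5, -0.9, 0],
    [0.5, -0.9, 0],
    [0.5, -0.8, 0],
    [0.4, -0.7, 0],
    [0.3, -0.5, 0],
    [0, 0, 0],
    [0, 0, -0.2],
    [0, 0, -0.2],
    [0, 0, -0.1],
    [0, 0, 0],
  ],
  twist=[
    [0, 0, -1.5],
    [0, 0, -1.5],
    [0, 0, -1.5],
    [0, 0, -1.5],
    [0, 0, -1.5],
    [0, 0, -1.5],
    [0, 0, -1.5],
    [0, 0, -1.5],
    [0, 0, -1.5],
    [0, 0, -1],
    [0, 0, 0],
    [0, 0, 0],
    [0, 0, 0],
    [0, 0, 0],
    [0, 0, 0],
  ],
  claw=[0, 0, 0, 0, 0, 0, 0, 0, 0, 0, 0, 0, 0, 0, 0],
)

```text
t: 58.2
tool_pos: [0.5151, 0.2272, 0.0434]
tool_rot: [[-0.531, 0.848, -0.001], [0.848, 0.531, -0.001], [-0.0, -0.001, -1.0]]
ft_force: [-4.8, -2.9, 13.1]
width: 0.0544
finger_force: 45.2
```

```bash
cat > chk.py <<'E'
from g import *
s,p,y=st();print(s['t'],p,y,s['width'],s['ft_force'])
p2,d=snap("top"); W=cloud("top",d); save(p2,__import__("sys").argv[1],(70,130,340,310),2.9)
m=(W[...,2]>.045)&(W[...,2]<.055)&(np.hypot(W[...,0]-.514,W[...,1]-.228)<.065)
n,l,S,c=cv2.connectedComponentsWithStats(m.astype(np.uint8)); i=1+np.argmax(S[1:,4]); q=W[l==i]*1000
r=cv2.minAreaRect(q[:,:2].astype(np.float32)); print(len(q),q.mean(0),r)
v=np.array(r[0])-[557,159]; a=np.radians(32); print("own x,y",v@[np.cos(a),np.sin(a)],v@[-np.sin(a),np.cos(a)])
E
python3 chk.py t3.png
```

```text
58.2 [515.06987145 227.24215351  43.38560064] 32.05228068340146 0.05435923123317624 [-4.79854908 -2.88511524 13.05573578]
167 [527.66172644 204.78319069  50.45624158] ((527.8088989257812, 206.28770446777344), (65.48455047607422, 37.81755447387695), 30.97881507873535)
own x,y 0.303207868138724 55.57117454891009
```

Emit:
move_arm(
  translation=[
    [0, 0, 0],
    [0, 0, 0],
    [0, 0, 0],
    [0, 0, 2],
    [0, 0, 4],
    [0, 0, 5],
    [0, 2, 5],
    [-3, 5, 0],
    [-3, 5, 0],
    [-3, 5, 0],
    [-3, 5, 0],
    [0, 0, 0],
  ],
  twist=[
    [0, 0, 0],
    [0, 0, 0],
    [0, 0, 0],
    [0, 0, 0],
    [0, 0, 0],
    [0, 0, 0],
    [0, 0, 0],
    [0, 0, 0],
    [0, 0, 0],
    [0, 0, 0],
    [0, 0, 0],
    [0, 0, 0],
  ],
  claw=[0.9, 0.9, 0.9, 0.9, 0.9, 0.9, 0.9, 0.9, 0.9, 0.9, 0.9, 0.9],
)

```text
t: 59.45
tool_pos: [0.4085, 0.4218, 0.1975]
tool_rot: [[-0.536, 0.845, -0.001], [0.845, 0.536, 0.002], [0.003, 0.0, -1.0]]
ft_force: [0.4, 0.0, -0.2]
width: 0.0768
finger_force: 0.0
```

```bash
python3 chk.py t4.png
```

```text
59.45 [408.47630984 421.83097632 197.52234   ] 32.380742561518986 0.07682714073404823 [ 0.37452178  0.02721365 -0.15634697]
424 [513.73169681 228.8265677   50.08909061] ((514.1923828125, 228.74331665039062), (55.66571807861328, 90.35485076904297), 31.817903518676758)
own x,y 0.6554087877059587 81.83026790857522
```

View pics/t4.png

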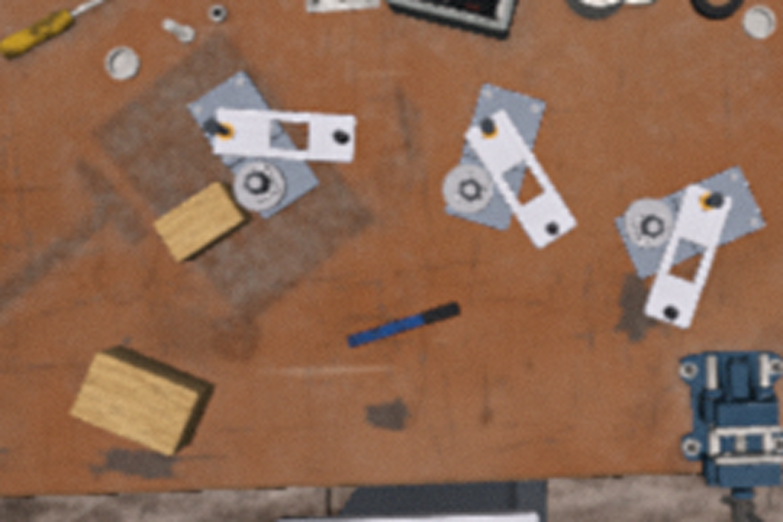

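The block at crop (202,222) sits square against the left disc, at own x 0.7 mm and y 82 mm. All straps are off and down, so I hand in.

```bash
python3 -c "
from plant import *
print(finish_job())"
```

```text
the job is handed in; nothing more can be done
None
```

I handed the job in after about 59 s: all three locknuts came up tight, the straps are back to the side and down, and the block sits square at the left disc. By the last picture its near end is within about 2 mm of touching. I lifted and placed it rather than pushing it, and I could not read the eccentrics' settings directly.

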